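Pack the sloping cheese stand head to tail

TASK

Finish packing the sloping cheese stand: put the two cheeses that lie on the sideboard next to the two already on it, going on alternately rind end down and thin end down, so that all four fill the board from rail to rail, lying flat with their lower ends fully home against the lip. Lay each one down on the slope and press it home gently: do not drop or ram it. Leave the kettle, the pod box and the mug where they are.

Things in the scene. Friction and masses are not known exactly. Their poses are not given: they have to be found in the camera images.
- board: packing surface of a fixed oak stand, sloping 28 degrees down to a lip at its front, the side away from the robot. Origin: on the surface at the lip's inner face, half-way across, 32 mm over the sideboard. x up the slope, y left as seen looking up it, z square to the surface. 163 mm wide between rails, 150 mm long up from the lip. Lip 12 mm thick; lip and rails 22 mm high
- rails_top (a point): point on the board's surface, half-way across, at the upper end of the two side rails (140 mm up from the lip), board axes. Rails: inner faces at y = +81.5 and -81.5 mm, 10 mm thick, from the lip up to here. No rim at this end: cheeses can be slid in from here. Four cheeses fill the width with 3 mm to spare
- place3 (a point): third place from the left (empty), board axes: where the middle point of a packed cheese comes to lie, rind end against the lip, square side (facing left) against the yellow-labelled cheese; 70 mm up from the lip, 22.5 mm off the surface. A cheese laid on the slope does not slide down by itself; pushing it down takes some 3 to 12 N
- place4 (a point): fourth, right-hand place (empty), board axes: where the middle point of a packed cheese comes to lie, thin end against the lip, square side along the right rail; 70 mm up from the lip, 22.5 mm off the surface
- cheese_a_mid (a point): wedge-cut hard cheese, pale yellow, dark brown rind on the thick end, red label on top: 140 mm long, 45 high, 54 wide at the rind end, 26 at the thin end, 0.19 to 0.31 kg. Point: mid-length, half-way up, mid-width. x: rind end (-70 mm) to thin end (+70); y: square long side (flat at +20; slanting side from -34 at the rind to -6 at the thin end); z: up. Starts flat on the sideboard
- cheese_a_thin (a point): the middle of the thin end face of the red-labelled cheese, half-way up: +70 mm along x and +7 mm along y from its middle point, same axes
- cheese_b_mid (a point): same kind of cheese with a green label: same shape, mass range, point and axes as the red-labelled one, and also starts flat on the sideboard, label up. The two start in either of two spots and can go in either order
- cheese_b_thin (a point): the middle of the thin end face of the green-labelled cheese, half-way up: +70 mm along x and +7 mm along y from its middle point, same axes
- cheese_c_mid (a point): same kind of cheese, blue label, same point and axes. Already on the board, loose, first from the left, rind end against the lip, square side along the left rail
- cheese_c_thin (a point): the middle of the thin end face of the blue-labelled cheese, half-way up: +70 mm along x and +7 mm along y from its middle point, same axes
- cheese_d_mid (a point): same kind of cheese, yellow label, same point and axes. Already on the board, loose, second from the left, thin end against the lip, square side facing the empty right half
- cheese_d_thin (a point): the middle of the thin end face of the yellow-labelled cheese, half-way up: +70 mm along x and +7 mm along y from its middle point, same axes
- kettle: white electric kettle on its round base, 160 mm across and 187 mm high, with a handle reaching 120 mm from its axis; origin at the centre of its underside. A bystander
- pod_box: clear open box of black coffee pods, 120 x 120 mm, 100 mm high; origin at the centre of its underside. A bystander
- mug: white mug, 82 mm across, 92 mm high; origin at the centre of its underside, handle at its own +y. A bystander
Not all that is in view belongs to the job. Leave any orange, pink or turquoise look-alike of the part that bears cheese_d_mid alone.

How it is judged:
By the outcome, as a careful person would: the job done as asked, in the order asked, and still so for the second after the job is handed in, with the robot touching nothing.
It also fails if it takes over 72 s, if anything falls off the work surface, if the arm or the gripper's body presses on something with over 40 N, if the wrist force passes 120 N, or if a joint passes its speed limit or range.

ROBOT

A 7-joint arm with a two-finger parallel gripper is mounted at the origin on the work surface. World frame = base frame: x ahead of the robot, y to its left, z up, the work surface at z = 0. Lengths are in m, angles in rad, forces in N, time in s.
With the tool pointing down it reaches from about 0.4 to 0.85 m from the base axis. Payload 4.4 kg.
Tool frame: the origin (TCP) lies between the finger pads; the fingertips stand 22 mm ahead of it and the grasp point (between the pads) lies 3 mm ahead of it; x points along the fingers, z is the direction in which the jaws open and shut, and the axes are right-handed (so a half turn about x gives the same grasp; the last joint's range is limited). The gripper opens to 94 mm and grips with 3 to 60 N. Pads are 16 mm wide; open, the fingers measure 119 mm over their backs; the gripper's body (75 mm by 177 mm) begins 78 mm behind the grasp point.
Start: joints at [1.062, 0.628, 0.038, 1.517, -0.027, 0.996, -0.02], TCP at [0.279, -0.587, 0.227] pointing down, gripper open.
Joint ranges: [-3.06, 3.06], [-0.37, 2.12], [-1.25, 1.32], [0.18, 2.47], [-1.1, 4.24], [0.23, 1.98], [-2.94, 2.94]. Speed limits (rad/s): [2.57, 2.57, 3.14, 3.14, 3.14, 3.14, 3.14].

INTERFACE

Orientations are given as [roll, pitch, yaw] about the fixed x, y, z axes, in that order (R = Rz(yaw) Ry(pitch) Rx(roll)).
In Python, from station import readout, get_image, get_calibration, workorder gives the robot as it stands. The module is installed in compiled form; this text tells all that it offers.
- The arm moves only by the tool move_arm, never from a script. Its argument "commands" is one flat list of numbers, 4 for each row, row after row: the shift along the tool's x, y, z normalised to -1 to 1, where 1 is 0.3 m, then the turn about the tool's x normalised to -1 to 1, where 1 is 2 pi rad. In form: [tx, ty, tz, yaw, tx, ty, tz, yaw, ...]. A call has 1 to 20 rows; each row is the pose to reach, as a shift and turn from the pose commanded when the call began, along the tool's axes at that moment, turning the shorter way round; what a row does not reach only later rows make up. A row lasts 1/12 s, in which the tool goes at most 41.7 mm and 7.16 degrees, less where a joint would pass 70% of its speed; a pose out of reach is approached as far as the arm can. A call with a number of a shift or a turn outside -1 to 1 is refused whole. A call with a gripper value outside its range is refused whole. "claw" is the gripper's target within -1 to 1 (shut at 1, half-way at 0, fully open at -1), set as the call begins (left out, the last holds). The fingers move at their own pace and stop on an object; "squeeze" is the grip in N (left out, the last holds). Time passes only in rows, so rows that repeat a pose let the fingers close. It gives the time, the measured TCP pose, the force and the opening at its end, in the units of the state.
- readout.sense(): the state, without advancing time (a new reading comes with each control period).
- get_image(name): name is "scene" or "side" or "wrist"; returns (picture, depth): 384x512x3 uint8, blue, green, red; 384x512 float32, m along the optical axis (not along the pixel's ray), 0 where there is no reading.
- get_calibration(name): a dict with "fx", "fy", "cx", "cy" (pixels), "xyz" and "orientation" of the camera in the world; the wrist camera has in their place "hand_eye" (4x4, takes a point from camera to tool coordinates, whose origin is the TCP and whose axes are the tool frame's). Camera axes: x right, y down, z forward; pixel columns grow to the right and rows downward; lengths in m; the calibration is good to about 2 mm. A picture is of the moment at which its call begins: read the wrist's pose just before it. get_calibration takes no time and is no camera call.
- workorder.close_job(): hands the job in, once; it reports no verdict.
The state is a dict: "time_s": time; "joint_pos": joint angles; "qd": joint speeds; "effort": joint torques, N m; "ee_pos": TCP position; "tool_rot": TCP orientation; "contact_force": force on the tool from outside, world axes, zero at the start; "moment": the same for the moment, N m; "gripper_width": opening from 0.0 (shut) to 1.0 (fully open).
Only numpy, scipy, OpenCV 4.12 (cv2) and the standard library are available. Lean on these libraries where they do the work, as an engineer would, in place of code of your own. Each camera call takes 0.05 s, during which the arm holds its last target. There are 200 camera calls.

## Working session

There is one attempt and no reset: what is moved stays moved. The work goes in short steps, Python scripts to look and compute and a tool call to move; the robot and the scene stay as the last step left them, time stands still between calls to the robot, and variables do not carry over. Pictures are saved under pics/ and viewed, about 8 in all and at most 12, crops included, and the job is handed in when it is done.

Besides the shell and the picture viewer there is one more tool, called after "Request:" by a JSON object that holds its "op" and its "data", one argument or row to a line. move_arm: Moves the arm, as the interface text tells. Scaled input: -1 to 1 covers 0.3 m each way for a shift and 2 pi rad each way for a turn. Its arguments: {"type":"object","properties":{"commands":{"type":"array","items":{"type":"number","minimum":-1,"maximum":1}},"claw":{"type":"number"},"squeeze":{"type":"number"}},"required":["commands"]}

```bash
mkdir -p pics; ls; cat > h.py <<'E'
import numpy as np, cv2
from scipy.spatial.transform import Rotation as R
from station import readout, get_image, get_calibration, workorder
def toolT():
    s=readout.sense(); T=np.eye(4); T[:3,:3]=R.from_euler('xyz',s['tool_rot']).as_matrix(); T[:3,3]=s['ee_pos']; return T
def camT(n,T=None):
    c=get_calibration(n)
    if 'hand_eye' in c: return c,(toolT() if T is None else T)@np.array(c['hand_eye'])
    M=np.eye(4); o=np.array(c['orientation']); M[:3,:3]=R.from_euler('xyz',o).as_matrix() if o.size==3 else o; M[:3,3]=c['xyz']; return c,M
def snap(n,f):
    T=toolT(); im,d=get_image(n); cv2.imwrite(f'pics/{f}.png',im); np.savez(f'pics/{f}.npz',d=d,T=T); return im,d
def cloud(n,f):
    z=np.load(f'pics/{f}.npz'); d=z['d']; c,M=camT(n,z['T']); v,u=np.mgrid[:384,:512]
    P=np.stack([(u-c['cx'])/c['fx']*d,(v-c['cy'])/c['fy']*d,d],-1); W=P@M[:3,:3].T+M[:3,3]; W[d==0]=np.nan; return W
def proj(n,p,T=None):
    c,M=camT(n,T); q=(np.atleast_2d(p)-M[:3,3])@M[:3,:3]; return np.c_[q[:,0]/q[:,2]*c['fx']+c['cx'],q[:,1]/q[:,2]*c['fy']+c['cy']]
E
python3 - <<'E'
from h import *
print(readout.sense())
for n in('scene','side','wrist'): print(get_calibration(n))
a,_=snap('scene','s0'); b,_=snap('side','d0'); c,_=snap('wrist','w0')
cv2.imwrite('pics/a0.png',cv2.resize(np.vstack([np.hstack([a,b]),np.hstack([c,c*0])]),(800,600)))
E
```

```text
pics
{'time_s': 0.0, 'joint_pos': array([ 1.06222341,  0.62932582,  0.03846967,  1.51835921, -0.02699548,
        0.99629138, -0.01997977]), 'qd': array([-2.10795276e-04, -3.71516826e-04, -3.48736895e-05,  1.13277326e-03,
        9.61642391e-04, -2.16808593e-03,  2.27804995e-04]), 'effort': array([ 1.31313864e-03, -5.49726033e+01,  1.14379026e+00, -1.86631233e+01,
       -5.22769347e-02,  2.34655029e-02,  1.21423245e-04]), 'ee_pos': array([ 0.27823401, -0.58675104,  0.22657057]), 'tool_rot': array([-3.11831703,  1.56893133,  2.03684535]), 'contact_force': array([-0.41704207, -0.6204148 , -0.30479522]), 'moment': array([-0.04925179,  0.0118198 , -0.01891179]), 'gripper_width': 0.9987794605942241}
{'fx': 402.99824241840037, 'fy': 402.99824241840037, 'cx': 252.35854721037666, 'cy': 189.54377059977955, 'xyz': array([ 0.95233859, -0.65720588,  0.90709374]), 'orientation': array([-2.4197486 , -0.01470733,  0.6075942 ])}
{'fx': 496.0860312599539, 'fy': 496.0860312599539, 'cx': 262.43749394377335, 'cy': 195.70070340839308, 'xyz': array([-0.02510618,  0.99846934,  0.85821328]), 'orientation': array([-2.1314181 ,  0.01951046, -2.649868  ])}
{'fx': 326.70492173998866, 'fy': 326.70492173998866, 'cx': 256.10397333721414, 'cy': 193.80348920668337, 'hand_eye': array([[-1.29551322e-03, -2.83650247e-01,  9.58926931e-01,
        -1.57486460e-01],
       [-1.32797727e-03, -9.58926402e-01, -2.83651884e-01,
         8.18397468e-02],
       [ 9.99998279e-01, -1.64090794e-03,  8.65620746e-04,
         1.70495517e-04],
       [ 0.00000000e+00,  0.00000000e+00,  0.00000000e+00,
         1.00000000e+00]])}
```

View pics/a0.png

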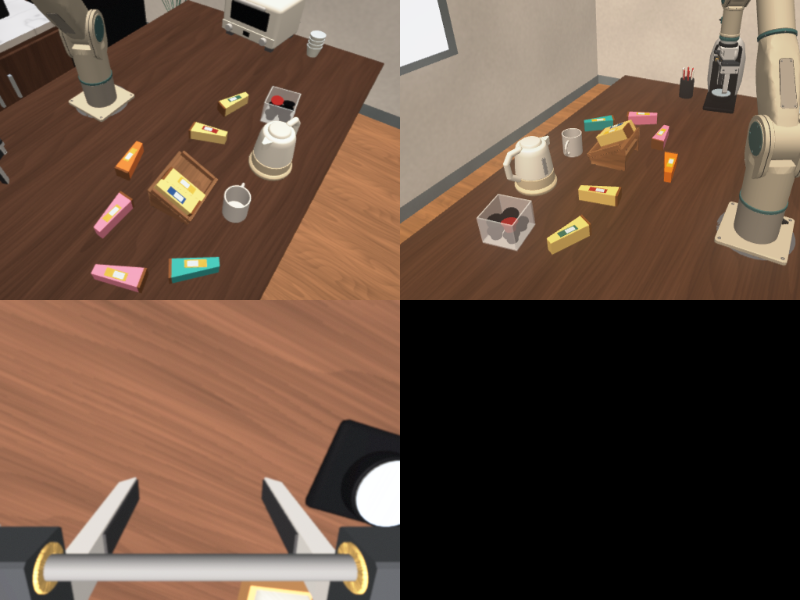

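```bash
python3 - <<'E'
from h import *
a=cv2.imread('pics/s0.png'); b=cv2.imread('pics/d0.png')
A=cv2.resize(a[100:300,180:400],None,fx=1.8,fy=1.8,interpolation=3); B=cv2.resize(b[140:340,110:330],None,fx=1.8,fy=1.8,interpolation=3)
cv2.imwrite('pics/a1.png',np.hstack([A,B]))
for n,f in(('scene','s0'),('side','d0')):
    W=cloud(n,f); im=cv2.imread(f'pics/{f}.png'); hsv=cv2.cvtColor(im,cv2.COLOR_BGR2HSV)
    print(n,'table z',np.nanmedian(W[300:340,150:200,2]) if n=='scene' else np.nanmedian(W[300:340,200:250,2]))
    m=((hsv[...,0]>20)&(hsv[...,0]<32)&(hsv[...,1]>70)&(hsv[...,2]>120)).astype(np.uint8)
    k,l,st,c=cv2.connectedComponentsWithStats(m)
    for i in range(1,k):
        if st[i,4]>80:
            P=W[l==i]; print(st[i],np.nanmedian(P,0).round(3),np.nanpercentile(P[:,2],[5,95]).round(3))
E
```

```text
scene table z -0.000984194502391511
[281 118  37  21 260] [0.5   0.276 0.043] [0.    0.046]
[244 156  47  19 333] [0.498 0.072 0.043] [0.04  0.046]
[ 200  216   63   57 1370] [ 0.617 -0.235  0.103] [0.076 0.132]
[132 262  23  22 104] [ 0.467 -0.411  0.044] [0.042 0.046]
[236 332  29  10 173] [ 0.776 -0.371  0.044] [0.042 0.047]
[134 343  29  16 153] [ 0.596 -0.528  0.045] [0.042 0.047]
side table z 0.0005137131926281624
[252 155  42  20 197] [ 0.612 -0.225  0.106] [0.078 0.132]
[229 237  15   9  94] [0.558 0.097 0.045] [0.042 0.048]
[245 238  35  13 226] [0.474 0.068 0.045] [0.042 0.047]
[188 277  54  35 487] [0.498 0.284 0.045] [0.042 0.048]
```

View pics/a1.png

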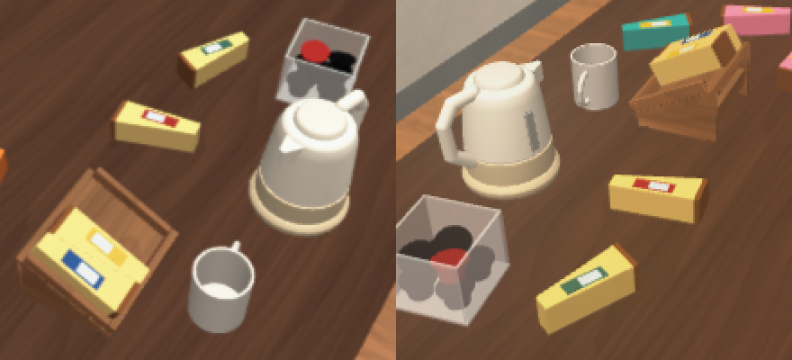

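```bash
cat >> h.py <<'E'
from scipy.optimize import least_squares
POLY=np.array([[-70,20],[-70,-34],[70,-6],[70,20]])/1000.
def fitwedge(P,x0s):
    h=cv2.convexHull(P.astype(np.float32))[:,0]; h=np.vstack([h,h[:1]])
    s=np.vstack([np.linspace(h[i],h[i+1],max(2,int(np.linalg.norm(h[i+1]-h[i])/.002)),endpoint=False) for i in range(len(h)-1)])
    def f(x):
        c,sn=np.cos(x[2]),np.sin(x[2]); q=(s-x[:2])@np.array([[c,-sn],[sn,c]])
        return [cv2.pointPolygonTest(POLY.astype(np.float32).reshape(-1,1,2),(float(a),float(b)),True)*1000 for a,b in q]
    return min((least_squares(f,[*P.mean(0),a],loss='soft_l1',x_scale=[.01,.01,.1],diff_step=1e-4) for a in x0s),key=lambda r:r.cost)
E
python3 - <<'E'
from h import *
Ws=[cloud('scene','s0').reshape(-1,3),cloud('side','d0').reshape(-1,3)]
for nm,c in(('a',(.498,.075)),('b',(.5,.28))):
    for W in Ws+[np.vstack(Ws)]:
        m=(abs(W[:,2]-.0445)<.005)&(np.hypot(W[:,0]-c[0],W[:,1]-c[1])<.095)
        P=W[m][:,:2]; r=fitwedge(P,np.arange(0,6.3,.5)); print(nm,m.sum(),r.x.round(4),np.degrees(r.x[2])%360,r.cost)
# board yaw: oak/cheese plane
im=cv2.imread('pics/s0.png'); W=cloud('scene','s0')
P=W[(np.hypot(W[...,0]-.62,W[...,1]+.22)<.13)&(W[...,2]>.03)]
# RANSAC normals with 28deg slope
rng=np.random.default_rng(0); best=0
for _ in range(4000):
    p=P[rng.choice(len(P),3,False)]; n=np.cross(p[1]-p[0],p[2]-p[0]); L=np.linalg.norm(n)
    if L<1e-4: continue
    n/=L; n*=np.sign(n[2])
    if abs(np.degrees(np.arccos(n[2]))-28)>4: continue
    k=(abs((P-p[0])@n)<.002)
    if k.sum()>best: best=k.sum(); K=k
Q=P[K]; c=Q.mean(0); n=np.linalg.svd(Q-c)[2][2]; n*=np.sign(n[2]); print('plane',best,len(P),c.round(4),n.round(4),np.degrees(np.arccos(n[2])),'downhill yaw',np.degrees(np.arctan2(n[1],n[0])))
E
```

```text
a 476 [0.5109 0.0771 0.2138] 12.248474440653455 196.29800657608837
a 563 [0.5088 0.0797 0.2004] 11.48176331969562 356.2601340573302
a 1039 [0.5093 0.0787 6.483 ] 11.45103043854948 500.15600728227105
b 346 [0.4984 0.2936 1.102 ] 63.13794529732668 206.93783521846962
b 797 [0.4957 0.296  1.1032] 63.20607967630274 165.61312997182816
b 1143 [0.4963 0.2951 1.1057] 63.34985472516848 356.56657891592045
plane 1468 4705 [ 0.6159 -0.2378  0.1037] [0.4639 0.0344 0.8852] 27.721241223747626 downhill yaw 4.244547453798348
```

```bash
cat >> h.py <<'E'
def boardR(psi): # psi: uphill yaw
    return R.from_euler('ZY',[psi,-np.radians(28)]).as_matrix()
E
python3 - <<'E'
from h import *
psi=np.radians(184.24); B=boardR(psi)
o=np.array([.70,-.195,.032])
out=[]
for n,f in(('scene','s0'),('side','d0')):
    W=cloud(n,f).reshape(-1,3); C=cv2.imread(f'pics/{f}.png').reshape(-1,3)
    q=(W-o)@B; m=(abs(q[:,1])<.15)&(q[:,0]>-.08)&(q[:,0]<.22)&(q[:,2]>-.04)&(q[:,2]<.09); q=q[m]; C=C[m]
    img=np.zeros((300,300,3),np.uint8); hm=np.zeros((300,300,3),np.uint8)
    for i in np.argsort(q[:,2]):
        x,y=int((.22-q[i,0])*1000),int((.15-q[i,1])*1000)
        cv2.circle(img,(y,x),1,C[i].tolist(),-1); cv2.circle(hm,(y,x),1,(int((q[i,2]+.04)*1900),)*3,-1)
    out.append(np.hstack([img,cv2.applyColorMap(hm,cv2.COLORMAP_JET)]))
    m2=q[:,2]
    print(n,np.histogram(q[:,2],np.arange(-.02,.06,.003)))
cv2.imwrite('pics/a2.png',np.vstack(out))
E
```

```text
scene (array([ 270,  271,  249,  238,  260,  415,  610,  247,  127,   92,   57,
         75,   76,  711, 1057,  101,   40,   29,   33,   41,   38,   32,
         53,   48,   45,   53]), array([-0.02 , -0.017, -0.014, -0.011, -0.008, -0.005, -0.002,  0.001,
        0.004,  0.007,  0.01 ,  0.013,  0.016,  0.019,  0.022,  0.025,
        0.028,  0.031,  0.034,  0.037,  0.04 ,  0.043,  0.046,  0.049,
        0.052,  0.055,  0.058]))
side (array([170, 177, 178, 165, 180, 187, 186, 123,  81,  70,  69,  59,  69,
       117, 273,  25,  23,  24,  21,  32,  25,  24,  25,  27,  34,  34]), array([-0.02 , -0.017, -0.014, -0.011, -0.008, -0.005, -0.002,  0.001,
        0.004,  0.007,  0.01 ,  0.013,  0.016,  0.019,  0.022,  0.025,
        0.028,  0.031,  0.034,  0.037,  0.04 ,  0.043,  0.046,  0.049,
        0.052,  0.055,  0.058]))
```

View pics/a2.png

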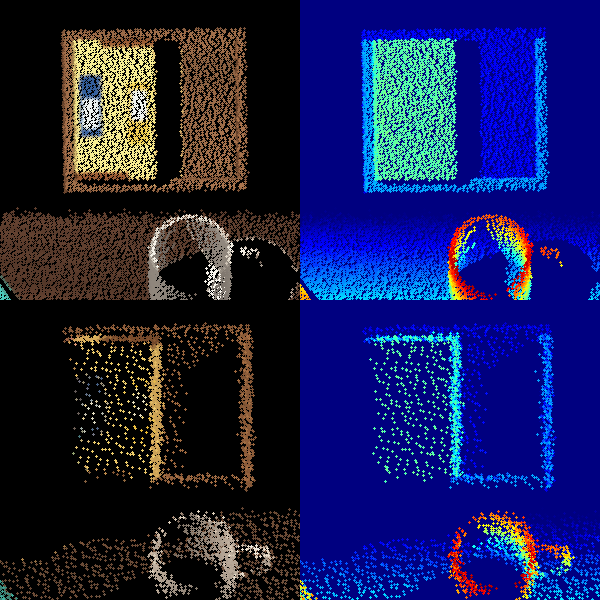

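```bash
python3 - <<'E'
from h import *
for n,f in(('scene','s0'),('side','d0')):
  W=cloud(n,f).reshape(-1,3)
  psi=np.radians(184.24)
  o=np.array([.70,-.195,.032])
  for it in range(3):
    B=boardR(psi); q=(W-o)@B
    if it==0: dz=.0215
    # surface points
    s=(q[:,0]>(.05 if it else 0))&(q[:,0]<.13)&(q[:,1]>-.07)&(q[:,1]<-.02)&(abs(q[:,2]+(.0215 if it==0 else 0))<.006)
    dz=-np.median(q[s,2]); o=o-np.array([B[0,2],B[1,2],0])/np.sin(np.radians(28))**1*0 + np.array([-np.cos(psi),-np.sin(psi),0])*(-dz/np.sin(np.radians(28)))
  B=boardR(psi); q=(W-o)@B
  s=(q[:,0]>.05)&(q[:,0]<.13)&(q[:,1]>-.07)&(q[:,1]<-.02)&(abs(q[:,2])<.006)
  n1=np.linalg.svd(q[s]-q[s].mean(0))[2][2]; print(n,'o',o.round(4),'surf',s.sum(),q[s,2].mean(),'normal in board',(n1*np.sign(n1[2])).round(4))
  t=abs(q[:,2]-.022)<.004
  rr=t&(q[:,1]<-.06)&(q[:,1]>-.13)&(q[:,0]>.0)&(q[:,0]<.15); print('Rrail y',np.percentile(q[rr,1],[3,50,97]).round(4),'x',np.percentile(q[rr,0],[1,99]).round(4), np.polyfit(q[rr,0],q[rr,1],1))
  lp=t&(q[:,1]>-.07)&(q[:,1]<-.02)&(q[:,0]<.03)&(q[:,0]>-.04); print('lip x',np.percentile(q[lp,0],[3,50,97]).round(4),np.polyfit(q[lp,1],q[lp,0],1))
  lr=t&(q[:,1]<.12)&(q[:,1]>.075)&(q[:,0]>0)&(q[:,0]<.15); print('Lrail y',np.percentile(q[lr,1],[3,50,97]).round(4), np.polyfit(q[lr,0],q[lr,1],1))
  ct=(abs(q[:,2]-.045)<.004)&(abs(q[:,1])<.1)&(q[:,0]>-.02)&(q[:,0]<.17); print('ch x',np.percentile(q[ct,0],[1,99]).round(4),'y',np.percentile(q[ct,1],[1,99]).round(4),'z',np.median(q[ct,2]))
for n,f in(('scene','s0'),('side','d0')):
  W=cloud(n,f).reshape(-1,3)
  m=(W[:,2]>.03)&(W[:,0]>.5)&(W[:,0]<.95)&(W[:,1]>-.12)&(W[:,1]<.5)
  for lo,hi in((.03,.085),(.085,.115),(.15,.2)):
    k=m&(W[:,2]>lo)&(W[:,2]<hi); g=np.zeros((500,450),np.uint8)
    g[((W[k,1]+.12)*800).astype(int).clip(0,499),((W[k,0]-.5)*800).astype(int)]=1
    g=cv2.dilate(g,np.ones((9,9))); kk,l,st,c=cv2.connectedComponentsWithStats(g)
    print(n,lo,[(round(.5+s[0]/800,3),round(.5+(s[0]+s[2])/800,3),round(-.12+s[1]/800,3),round(-.12+(s[1]+s[3])/800,3)) for s in st[1:] if s[4]>200])
E
```

```text
scene o [ 0.6505 -0.1987  0.032 ] surf 399 -0.00011587648347539734 normal in board [ 2.0e-04 -5.2e-03  1.0e+00]
Rrail y [-0.0968 -0.0908 -0.0863] x [0.0022 0.1362] [ 0.01395134 -0.09206612]
lip x [-0.0138 -0.0079 -0.0028] [-0.01486837 -0.00863429]
Lrail y [0.0753 0.0815 0.0864] [0.005345   0.08085078]
ch x [-0.0022  0.1351] y [-0.0048  0.0756] z 0.04568619490248298
side o [ 0.6526 -0.1985  0.032 ] surf 49 -6.123314660703281e-06 normal in board [ 0.0022 -0.0094  1.    ]
Rrail y [-0.1025 -0.0964 -0.085 ] x [0.0005 0.1415] [-0.00625794 -0.09507913]
lip x [-0.009  -0.0005  0.0029] [ 0.00371785 -0.0016165 ]
Lrail y [0.0751 0.0766 0.0781] [ 2.19997622 -0.22851415]
ch x [0.0018 0.1412] y [-0.0102  0.0748] z 0.044995680043500526
scene 0.03 [(np.float64(0.536), np.float64(0.671), np.float64(-0.12), np.float64(-0.095)), (np.float64(0.732), np.float64(0.792), np.float64(-0.12), np.float64(-0.074)), (np.float64(0.696), np.float64(0.845), np.float64(0.021), np.float64(0.12)), (np.float64(0.5), np.float64(0.586), np.float64(0.048), np.float64(0.118)), (np.float64(0.5), np.float64(0.541), np.float6
[... 1017 characters left out ...]
loat64(0.539), np.float64(0.231), np.float64(0.372)), (np.float64(0.602), np.float64(0.736), np.float64(0.278), np.float64(0.431)), (np.float64(0.636), np.float64(0.754), np.float64(0.285), np.float64(0.405))]
side 0.085 [(np.float64(0.502), np.float64(0.596), np.float64(-0.12), np.float64(-0.096)), (np.float64(0.72), np.float64(0.795), np.float64(-0.12), np.float64(-0.098)), (np.float64(0.69), np.float64(0.816), np.float64(0.052), np.float64(0.175)), (np.float64(0.774), np.float64(0.804), np.float64(0.181), np.float64(0.223)), (np.float64(0.604), np.float64(0.755), np.float64(0.276), np.float64(0.431))]
side 0.15 [(np.float64(0.701), np.float64(0.822), np.float64(0.019), np.float64(0.218))]
```

```bash
cat >> h.py <<'E'
PSI=np.radians(185.0); OB=np.array([.651,-.193,.032]); BR=boardR(PSI)
def bw(p): return OB+BR@np.asarray(p,float)
def cmd(pos,jaw=None,ref=None):
    """pos = grasp-point world (3mm ahead of TCP); jaw yaw deg (mod 180)"""
    T=toolT(); 
    cur=np.degrees(np.arctan2(T[1,2],T[0,2])); p=np.array(pos,float)-T[:3,0]*.003
    d=T[:3,:3].T@(p-T[:3,3])
    th=0
    if jaw is not None: th=-((jaw-cur+90)%180-90)
    print('shift mm',(d*1000).round(1),'cmd',(d/.3).round(3),'turn deg',round(th,1),'cmd',round(th/360,4),'other',round((th-180*np.sign(th))/360,4),'|d|',np.linalg.norm(d).round(3))
def st():
    s=readout.sense(); T=toolT(); print('t',round(s['time_s'],2),'tcp',s['ee_pos'].round(4),'jaw',round(np.degrees(np.arctan2(T[1,2],T[0,2])),1),'F',s['contact_force'].round(1),'w',round(s['gripper_width']*94,1),'q',s['joint_pos'].round(2))
def wedge(mid,yawdeg,x): # grasp xy and jaw yaw on cheese at station x (m)
    y=(.020-.034+.028*(x+.07)/.14)/2; a=np.radians(yawdeg); c,s=np.cos(a),np.sin(a)
    return np.array([mid[0]+c*x-s*y,mid[1]+s*x+c*y]),yawdeg+95.65
E
python3 - <<'E'
from h import *
st(); print(toolT().round(3))
p,j=wedge((.497,.295),63.2,.038); print(p,j); cmd([*p,.028+.1],j)
E
```

```text
t 0.15 tcp [ 0.2783 -0.5869  0.2268] jaw -64.6 F [-0.  -0.8  0.3] w 94.3 q [ 1.06  0.63  0.04  1.52 -0.03  1.   -0.02]
[[-0.001  0.904  0.428  0.278]
 [ 0.001  0.428 -0.904 -0.587]
 [-1.    -0.    -0.001  0.227]
 [ 0.     0.     0.     1.   ]]
[0.51074152 0.3306316 ] 158.85000000000002
shift mm [  96.8  603.1 -729.4] cmd [ 0.323  2.01  -2.431] turn deg -43.5 cmd -0.1208 other 0.3792 |d| 0.951
```

Request:
{"op": "move_arm", "data": {
  "commands": [0,0.99,-0.77,-0.12,0,0.99,-0.77,-0.12,0,0.99,-0.77,-0.12,0,0.99,-0.77,-0.12,0,0.99,-0.77,-0.12,0,0.99,-0.77,-0.12,0,0.99,-0.77,-0.12,0,0.99,-0.77,-0.12,0,0.99,-0.77,-0.12,0,0.99,-0.77,-0.12,0,0.99,-0.77,-0.12],
  "claw": -1,
  "squeeze": 5
}}

```text
time_s: 1.07
ee_pos: [0.4493, -0.2483, 0.2275]
tool_rot: [1.467, 1.57, 1.099]
contact_force: [-1.0, -0.6, -0.7]
gripper_width: 0.998
```

```bash
python3 - <<'E'
from h import *
st(); cmd([.46,.05,.2],-21.15); cmd([.45,.29,.25],-21.15)
E
```

```text
t 1.07 tcp [ 0.4493 -0.2483  0.2275] jaw -21.1 F [-1.  -0.6 -0.7] w 93.8 q [ 0.59  0.44 -0.2   1.89  0.11  0.82 -0.03]
shift mm [ 24.8 282.2 -97.3] cmd [ 0.083  0.941 -0.324] turn deg 0.1 cmd 0.0002 other -0.4998 |d| 0.3
shift mm [ -25.   502.6 -192.8] cmd [-0.083  1.675 -0.643] turn deg 0.1 cmd 0.0002 other -0.4998 |d| 0.539
```

Request:
{"op": "move_arm", "data": {
  "commands": [0,0.94,-0.32,0,0,0.94,-0.32,0,0,0.94,-0.32,0,0,0.94,-0.32,0,0,0.94,-0.32,0,0,0.94,-0.32,0,0,0.94,-0.32,0,0,0.94,-0.32,0]
}}

```text
time_s: 1.73
ee_pos: [0.462, 0.0526, 0.2278]
tool_rot: [1.556, 1.567, 1.19]
contact_force: [0.5, 0.4, 0.6]
gripper_width: 0.999
```

Request:
{"op": "move_arm", "data": {
  "commands": [0,0.74,-0.32,0,0,0.74,-0.32,0,0,0.74,-0.32,0,0,0.74,-0.32,0,0,0.74,-0.32,0,0,0.74,-0.32,0,0,0.74,-0.32,0,0,0.74,-0.32,0]
}}

```text
time_s: 2.4
ee_pos: [0.4537, 0.2885, 0.227]
tool_rot: [-1.895, 1.57, -2.267]
contact_force: [0.4, -1.1, 0.0]
gripper_width: 1.001
```

```bash
python3 - <<'E'
from h import *
st(); snap('wrist','w1'); W=cloud('wrist','w1').reshape(-1,3)
m=(abs(W[:,2]-.045)<.006)&(np.hypot(W[:,0]-.497,W[:,1]-.295)<.085)
print(m.sum(),np.median(W[m,2]))
r=fitwedge(W[m][:,:2],[.9,1.1,1.3]); print(r.x,np.degrees(r.x[2]),r.cost); x=r.x
h=W[m][:,:2]; c,s=np.cos(x[2]),np.sin(x[2]); q=(h-x[:2])@np.array([[c,-s],[s,c]]); print(q.min(0),q.max(0))
p,j=wedge(x[:2],np.degrees(x[2]),.038); print(p,j); cmd([*p,.028],j)
E
```

```text
t 2.4 tcp [0.4537 0.2885 0.227 ] jaw -21.3 F [ 0.4 -1.1  0. ] w 94.1 q [-0.44  0.48 -0.26  1.83  0.16  0.86 -1.15]
5018 0.04540095133100697
[0.49599174 0.29530012 1.10058456] 63.05885025018293 1.2874746680249949
[-0.0701306  -0.03394618] [0.06999269 0.02011705]
[0.509821   0.33089776] 158.70885025018293
shift mm [195.9  62.2  35.6] cmd [0.653 0.207 0.119] turn deg -0.2 cmd -0.0005 other 0.4995 |d| 0.209
```

View pics/w1.png

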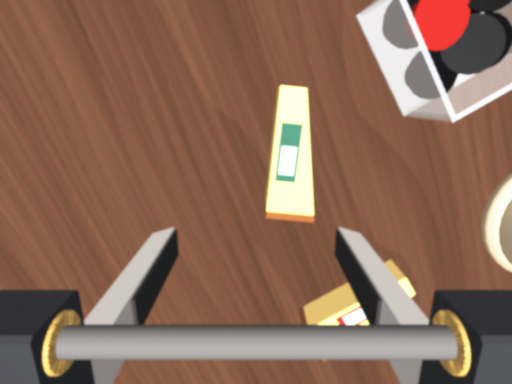

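Request:
{"op": "move_arm", "data": {
  "commands": [0.2,0.207,0.119,0,0.2,0.207,0.119,0,0.4,0.207,0.119,0,0.5,0.207,0.119,0,0.58,0.207,0.119,0,0.62,0.207,0.119,0,0.646,0.207,0.119,0,0.646,0.207,0.119,0,0.646,0.207,0.119,0]
}}

```text
time_s: 3.2
ee_pos: [0.5107, 0.3325, 0.0354]
tool_rot: [0.837, 1.568, 0.461]
contact_force: [-0.5, -0.1, 0.9]
gripper_width: 1.001
```

Request:
{"op": "move_arm", "data": {
  "commands": [0,0,0,0,0,0,0,0,0,0,0,0,0,0,0,0,0,0,0,0,0,0,0,0,0,0,0,0,0,0,0,0,0,0,0,0,0,0,0,0],
  "claw": 1,
  "squeeze": 6
}}

```text
time_s: 4.03
ee_pos: [0.5094, 0.3327, 0.0336]
tool_rot: [-0.086, 1.571, -0.46]
contact_force: [0.2, 0.1, 0.1]
gripper_width: 0.358
```

```bash
python3 - <<'E'
from h import *
st()
E
```

```text
t 4.03 tcp [0.5094 0.3327 0.0336] jaw -21.4 F [0.2 0.1 0.1] w 33.7 q [-0.51  0.83 -0.18  1.77  0.26  0.56 -1.23]
```

Request:
{"op": "move_arm", "data": {
  "commands": [-0.015,-0.004,0,0,-0.031,-0.01,-0.001,0,-0.048,-0.017,-0.002,0,-0.066,-0.025,-0.003,0,-0.084,-0.035,-0.004,0,-0.1,-0.046,-0.005,0,-0.116,-0.058,-0.006,0,-0.131,-0.07,-0.007,0,-0.145,-0.081,-0.008,0,-0.158,-0.09,-0.009,0,-0.158,-0.09,-0.009,0,-0.158,-0.09,-0.009,0]
}}

```text
time_s: 5.03
ee_pos: [0.4969, 0.3084, 0.0813]
tool_rot: [0.181, 1.571, -0.194]
contact_force: [-0.0, 0.1, -2.0]
gripper_width: 0.359
```

```bash
cat >> h.py <<'E'
def topplane(f,name='wrist'):
    """tilt of yellow/label top face near gripped cheese seen by wrist"""
    im=cv2.imread(f'pics/{f}.png'); W=cloud(name,f); hsv=cv2.cvtColor(im,cv2.COLOR_BGR2HSV)
    return im,W,(hsv[...,0]>20)&(hsv[...,0]<32)&(hsv[...,1]>60)&(hsv[...,2]>120)
E
python3 - <<'E'
from h import *
st(); snap('wrist','w2')
im,W,m=topplane('w2'); T=toolT(); d=np.hypot(W[...,0]-T[0,3],W[...,1]-T[1,3])
m&=(d<.13); P=W[m]; print(len(P))
best=0; rng=np.random.default_rng(0)
for _ in range(500):
    p=P[rng.choice(len(P),3,False)]; n=np.cross(p[1]-p[0],p[2]-p[0]); L=np.linalg.norm(n)
    if L<1e-6: continue
    k=abs((P-p[0])@n/L)<.0015
    if k.sum()>best: best=k.sum(); K=k
Q=P[K]; n=np.linalg.svd(Q-Q.mean(0))[2][2]; n*=np.sign(n[2]); print(best,n,'tilt',np.degrees(np.arccos(n[2])),'dir',np.degrees(np.arctan2(n[1],n[0])),Q.min(0),Q.max(0))
E
```

```text
t 5.03 tcp [0.4969 0.3084 0.0813] jaw -21.4 F [-0.   0.1 -2. ] w 33.8 q [-0.47  0.74 -0.21  1.82  0.24  0.61 -1.2 ]
7224
3746 [0.38901477 0.78910129 0.47538053] tilt 61.61587054620006 dir 63.75741325263292 [0.48774047 0.31431848 0.06617622] [0.51949754 0.34593656 0.1079082 ]
```

View pics/w2.png

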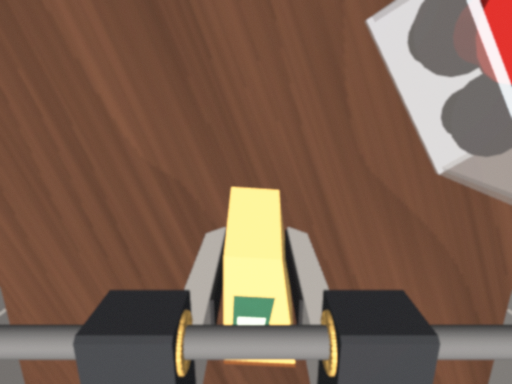

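Request:
{"op": "move_arm", "data": {
  "commands": [0,0,0,0,0,0,0,0,0,0,0,0,-0.1,0,0,0,-0.2,0,0,0,-0.3,0,0,0,-0.4,-0.1,0.03,0,-0.5,-0.2,0.06,-0.02,-0.63,-0.32,0.1,-0.04,-0.63,-0.44,0.14,-0.06,-0.63,-0.56,0.18,-0.08,-0.63,-0.68,0.21,-0.1,-0.63,-0.8,0.25,-0.12,-0.63,-0.92,0.28,-0.14,-0.63,-0.92,0.28,-0.16,-0.63,-0.92,0.28,-0.16],
  "squeeze": 40
}}

```text
time_s: 6.42
ee_pos: [0.4732, 0.0169, 0.2695]
tool_rot: [-3.066, 1.568, -2.436]
contact_force: [0.4, 1.7, -3.0]
gripper_width: 0.345
```

```bash
python3 - <<'E'
from h import *
st(); T=toolT()
im,d=snap('side','d1')
cv2.imwrite('pics/d1c.png',im)
# target: cheese3, grasp at cheese station x=.0365.. ; board pose yaw offset 0
xg=.0375; y=(.020-.034+.028*(xg+.07)/.14)/2; print('y off',y)
for s,gap,lift in((.02,.018,.08),(.012,.018,.02),(.012,.018,.003)):
    g=bw([.07+s+xg, 0-gap-.02+y, .030+lift]); print(g.round(4)); cmd(g,np.degrees(PSI)+95.65)
E
```

```text
t 6.42 tcp [0.4732 0.0169 0.2695] jaw 36.1 F [ 0.4  1.7 -3. ] w 32.4 q [ 0.3   0.36 -0.53  1.92  0.23  0.92  0.28]
y off 0.00375
[ 0.5873 -0.1642  0.189 ]
shift mm [  77.6 -214.9  -16. ] cmd [ 0.259 -0.716 -0.053] turn deg -64.5 cmd -0.1791 other 0.3209 |d| 0.229
[ 0.5663 -0.166   0.1322]
shift mm [ 134.4 -204.   -34. ] cmd [ 0.448 -0.68  -0.113] turn deg -64.5 cmd -0.1791 other 0.3209 |d| 0.247
[ 0.5583 -0.1667  0.1172]
shift mm [ 149.4 -199.9  -40.8] cmd [ 0.498 -0.666 -0.136] turn deg -64.5 cmd -0.1791 other 0.3209 |d| 0.253
```

View pics/d1c.png

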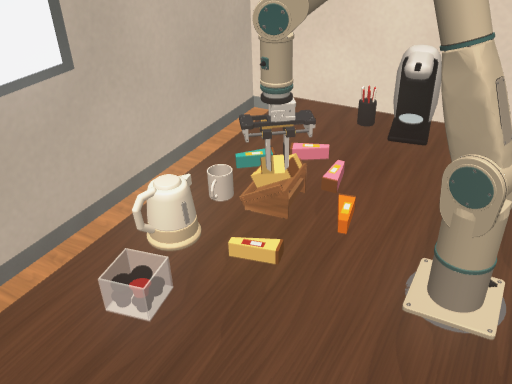

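Request:
{"op": "move_arm", "data": {
  "commands": [0,-0.1,0,-0.02,0,-0.23,-0.01,-0.04,0,-0.36,-0.02,-0.06,0,-0.48,-0.03,-0.08,0,-0.6,-0.04,-0.1,0,-0.716,-0.053,-0.12,0.1,-0.716,-0.053,-0.14,0.2,-0.716,-0.053,-0.16,0.259,-0.716,-0.053,-0.179,0.259,-0.716,-0.053,-0.179,0.259,-0.716,-0.053,-0.179,0.259,-0.716,-0.053,-0.179]
}}

```text
time_s: 7.47
ee_pos: [0.5891, -0.1614, 0.1935]
tool_rot: [-1.846, 1.569, -0.093]
contact_force: [0.8, 0.6, -2.4]
gripper_width: 0.343
```

```bash
cat >> h.py <<'E'
def endface(f):
    im,W,m=topplane(f); T=np.load(f'pics/{f}.npz')['T']; d=np.hypot(W[...,0]-T[0,3],W[...,1]-T[1,3])
    m&=(d<.1)&(W[...,2]>T[2,3]-.08); P=W[m]; best=0; rng=np.random.default_rng(0)
    for _ in range(500):
        p=P[rng.choice(len(P),3,False)]; n=np.cross(p[1]-p[0],p[2]-p[0]); L=np.linalg.norm(n)
        if L<1e-6: continue
        k=abs((P-p[0])@n/L)<.0015
        if k.sum()>best: best=k.sum(); K=k
    Q=P[K]; n=np.linalg.svd(Q-Q.mean(0))[2][2]; n*=np.sign(n[2]); print('plane',best,len(P),n.round(3),'tilt',np.degrees(np.arccos(n[2])),'dir',np.degrees(np.arctan2(n[1],n[0])),Q.min(0).round(3),Q.max(0).round(3))
def bcheck(f,name='wrist'):
    W=cloud(name,f).reshape(-1,3); q=(W-OB)@BR
    s=(q[:,0]>.02)&(q[:,0]<.14)&(q[:,1]>-.078)&(q[:,1]<-.002)&(abs(q[:,2])<.006); print('surf',s.sum(),np.median(q[s,2]))
    t=abs(q[:,2]-.022)<.003
    for nm,sel in(('R',t&(q[:,1]<-.07)&(q[:,1]>-.105)&(q[:,0]>0.01)&(q[:,0]<.14)),('L',t&(q[:,1]>.07)&(q[:,1]<.105)&(q[:,0]>0.01)&(q[:,0]<.14))):
        if sel.sum()>20: print(nm,sel.sum(),np.percentile(q[sel,1],[2,98]).round(4),np.percentile(q[sel,0],[1,99]).round(4),'slope',np.polyfit(q[sel,0],q[sel,1],1)[0])
    l=t&(q[:,0]<.01)&(q[:,0]>-.025)&(abs(q[:,1])<.09)
    if l.sum()>20: print('lip',l.sum(),np.percentile(q[l,0],[2,98]).round(4),'slope',np.polyfit(q[l,1],q[l,0],1)[0])
    c=(abs(q[:,2]-.045)<.003)&(abs(q[:,1])<.09)&(q[:,0]>-.01)&(q[:,0]<.16)
    if c.sum()>20: print('tops',c.sum(),np.percentile(q[c,1],[1,99]).round(4),np.percentile(q[c,0],[1,99]).round(4),'z',np.median(q[c,2]))
E
python3 - <<'E'
from h import *
st(); im,_=snap('wrist','w3'); endface('w3'); bcheck('w3')
im2,_=snap('scene','s1'); bcheck('s1','scene')
cv2.imwrite('pics/a3.png',np.hstack([im[:,60:460],cv2.resize(im2[140:300,140:320],None,fx=2.1,fy=2.4)]))
E
```

```text
t 7.47 tcp [ 0.5891 -0.1614  0.1935] jaw 100.4 F [ 0.8  0.6 -2.4] w 32.2 q [ 0.65  0.7  -0.72  1.66  0.53  0.99  1.5 ]
plane 3601 10305 [0.464 0.041 0.885] tilt 27.753671897273687 dir 4.990485452725453 [ 0.554 -0.261  0.113] [ 0.599 -0.197  0.138]
surf 6935 5.402498688225363e-05
R 1153 [-0.0932 -0.0839] [0.0332 0.1395] slope 0.005700795154264365
L 116 [0.0741 0.0886] [0.1298 0.14  ] slope -0.6623527957314731
tops 11881 [-0.0011  0.0779] [0.0035 0.1406] z 0.04522152345281403
surf 703 -0.00018412892254771775
L 262 [0.0789 0.0912] [0.0113 0.1356] slope -0.003976415776317808
lip 223 [-0.0139  0.0072] slope 0.023981541249683404
tops 1698 [0.0005 0.0803] [-0.001   0.1362] z 0.04501905340948607
```

View pics/a3.png

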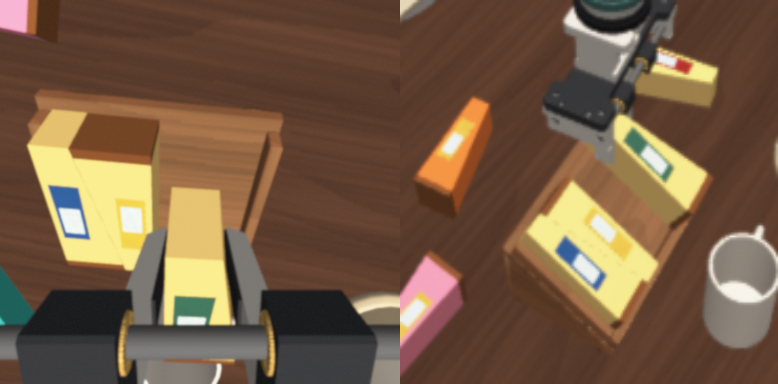

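```bash
sed -i 's/-.193,.032/-.1915,.032/' h.py; python3 - <<'E'
from h import *
im,W,m=topplane('w3'); T=np.load('pics/w3.npz')['T']
q=(W-T[:3,3])@T[:3,:3]  # tool frame
m=m&(abs(q[...,2])<.03)&(abs(q[...,1])<.09)&(q[...,0]<.04)&(q[...,0]>-.06); P=W[m]
n=0;best=0; rng=np.random.default_rng(0)
for _ in range(500):
    p=P[rng.choice(len(P),3,False)]; n=np.cross(p[1]-p[0],p[2]-p[0]); L=np.linalg.norm(n)
    if L<1e-6: continue
    k=abs((P-p[0])@n/L)<.0015
    if k.sum()>best: best=k.sum(); K=k
Q=P[K]; n=np.linalg.svd(Q-Q.mean(0))[2][2]; n*=np.sign(n[2]); b=(Q-OB)@BR
print(best,len(P),'angle from vert',np.degrees(np.arccos(n[2])),np.degrees(np.arctan2(n[1],n[0])),'normal board',(BR.T@n).round(3),'face board min/max',np.percentile(b,[1,99],0).round(4))
g=(T[:3,3]+.003*T[:3,0]-OB)@BR; print('grasp board',g.round(4))
E
```

```text
3545 6532 angle from vert 60.978383407483534 -174.75694571164436 normal board [1.    0.004 0.018] face board min/max [[ 0.1512 -0.0441  0.0873]
 [ 0.154  -0.0195  0.1308]]
grasp board [ 0.1266 -0.0353  0.1122]
```

```bash
python3 - <<'E'
from h import *
g=(toolT()[:3,3]+.003*toolT()[:3,0]-OB)@BR; print(g)
for dz in(.04,.08,.084,.086): cmd(bw(g-[0,0,dz]))
E
```

```text
[ 0.12662112 -0.03519653  0.11298106]
shift mm [35.3 18.8  1.9] cmd [0.118 0.063 0.006] turn deg 0 cmd 0.0 other 0.0 |d| 0.04
shift mm [70.5 37.6  3.7] cmd [0.235 0.125 0.012] turn deg 0 cmd 0.0 other 0.0 |d| 0.08
shift mm [74.1 39.5  3.9] cmd [0.247 0.132 0.013] turn deg 0 cmd 0.0 other 0.0 |d| 0.084
shift mm [75.8 40.4  4. ] cmd [0.253 0.135 0.013] turn deg 0 cmd 0.0 other 0.0 |d| 0.086
```

Request:
{"op": "move_arm", "data": {
  "commands": [0.04,0.021,0.002,0,0.08,0.042,0.004,0,0.12,0.063,0.006,0,0.15,0.08,0.008,0,0.18,0.096,0.009,0,0.205,0.11,0.01,0,0.22,0.118,0.011,0,0.23,0.123,0.012,0,0.235,0.125,0.012,0,0.235,0.125,0.012,0,0.235,0.125,0.012,0]
}}

```text
time_s: 8.48
ee_pos: [0.5512, -0.1651, 0.1222]
tool_rot: [-1.735, 1.57, 0.021]
contact_force: [0.5, -0.4, -3.6]
gripper_width: 0.348
```

Request:
{"op": "move_arm", "data": {
  "commands": [0.003,0.002,0,0,0.006,0.003,0,0,0.009,0.005,0,0,0.012,0.006,0,0,0.012,0.006,0,0,0.012,0.006,0,0],
  "squeeze": 15
}}

```text
time_s: 8.98
ee_pos: [0.55, -0.1655, 0.1191]
tool_rot: [-1.866, 1.568, -0.11]
contact_force: [0.6, -0.4, 4.2]
gripper_width: 0.353
```

```bash
python3 - <<'E'
from h import *
st(); T=toolT(); print(((T[:3,3]+.003*T[:3,0]-OB)@BR).round(4))
E
```

```text
t 8.98 tcp [ 0.55   -0.1655  0.1191] jaw 100.6 F [ 0.6 -0.4  4.2] w 33.2 q [ 0.65  0.74 -0.66  1.82  0.62  0.79  1.43]
[ 0.1263 -0.0347  0.028 ]
```

Request:
{"op": "move_arm", "data": {
  "commands": [0.003,0.001,0,0,0.006,0.003,0,0,0.006,0.003,0,0,0.006,0.003,0,0],
  "squeeze": 4
}}

```text
time_s: 9.32
ee_pos: [0.5489, -0.1659, 0.117]
tool_rot: [-1.994, 1.569, -0.238]
contact_force: [2.4, -1.1, 4.8]
gripper_width: 0.355
```

Request:
{"op": "move_arm", "data": {
  "commands": [0,0,0,0,0,0,0,0,0,0,0,0,0,0,0,0,0,0,0,0],
  "claw": 0.17
}}

```text
time_s: 9.73
ee_pos: [0.5475, -0.1655, 0.1161]
tool_rot: [1.077, 1.57, 2.833]
contact_force: [0.5, 0.1, -0.5]
gripper_width: 0.412
```

Request:
{"op": "move_arm", "data": {
  "commands": [-0.03,0,0,0,-0.1,0,0,0,-0.2,0,0,0,-0.3,0,0,0,-0.4,0.1,0,0,-0.45,0.2,0,0,-0.45,0.2,0,0,-0.45,0.2,0,0]
}}

```text
time_s: 10.4
ee_pos: [0.4885, -0.1776, 0.253]
tool_rot: [-2.69, 1.568, -0.936]
contact_force: [0.2, 0.2, -0.1]
gripper_width: 0.417
```

```bash
python3 - <<'E'
from h import *
st(); im,_=snap('wrist','w4'); bcheck('w4'); cv2.imwrite('pics/w4c.png',im)
E
```

```text
t 10.4 tcp [ 0.4885 -0.1776  0.253 ] jaw 100.5 F [ 0.2  0.2 -0.1] w 39.2 q [ 0.83  0.51 -0.8   1.83  0.44  0.98  1.6 ]
surf 1718 -6.308146782900083e-05
R 129 [-0.0913 -0.0711] [0.0102 0.1155] slope -0.016798628601662594
L 90 [0.0722 0.0898] [0.1195 0.1399] slope -0.3021962471168444
lip 162 [-0.0093  0.0081] slope -0.02129056445720467
tops 4894 [-0.0646  0.0789] [0.0132 0.1525] z 0.04508937984076003
```

View pics/w4c.png

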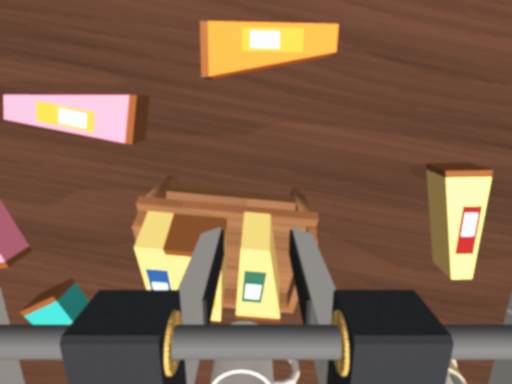

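```bash
python3 - <<'E'
from h import *
for b in([.098,-.0702,.12],[.098,-.0702,.05],[.098,-.0702,.027]): cmd(bw(b),185)
print('push dir 10mm:'); T=toolT(); 
th=np.radians(95.5); 
Rn=T[:3,:3]@R.from_euler('x',th).as_matrix(); print(Rn.round(3)); print('left 10mm',(Rn.T@BR[:,1]*10).round(2),'down slope 10mm',(Rn.T@-BR[:,0]*10).round(2))
E
```

```text
shift mm [  65.3 -133.1   29.1] cmd [ 0.218 -0.444  0.097] turn deg -84.4 cmd -0.2346 other 0.2654 |d| 0.151
shift mm [ 127.1 -100.4   32.4] cmd [ 0.424 -0.335  0.108] turn deg -84.4 cmd -0.2346 other 0.2654 |d| 0.165
shift mm [147.4 -89.6  33.4] cmd [ 0.491 -0.299  0.111] turn deg -84.4 cmd -0.2346 other 0.2654 |d| 0.176
push dir 10mm:
[[ 0.001 -0.088  0.996]
 [-0.001  0.996  0.088]
 [-1.    -0.001  0.001]]
left 10mm [  0.01 -10.    -0.01] down slope 10mm [ 4.71 -0.    8.82]
```

Request:
{"op": "move_arm", "data": {
  "commands": [0,-0.05,0.01,0.02,0,-0.1,0.02,0.04,0,-0.15,0.03,0.06,0,-0.2,0.04,0.08,0,-0.25,0.05,0.1,0,-0.3,0.06,0.12,0.03,-0.35,0.07,0.14,0.06,-0.4,0.08,0.16,0.1,-0.444,0.09,0.18,0.14,-0.444,0.097,0.2,0.18,-0.444,0.097,0.22,0.218,-0.444,0.097,0.24,0.218,-0.444,0.097,0.265,0.218,-0.444,0.097,0.265,0.218,-0.444,0.097,0.265],
  "claw": 1,
  "squeeze": 10
}}

```text
time_s: 11.7
ee_pos: [0.615, -0.1223, 0.1845]
tool_rot: [2.851, 1.569, 2.943]
contact_force: [0.0, 0.6, 0.0]
gripper_width: 0.003
```

```bash
python3 - <<'E'
from h import *
st(); cmd(bw([.098,-.0702,.12]),185);cmd(bw([.098,-.0702,.05]),185);cmd(bw([.098,-.0702,.027]),185)
E
```

```text
t 11.7 tcp [ 0.615  -0.1223  0.1845] jaw 5.3 F [0.  0.6 0. ] w 0.3 q [ 0.32  0.65 -0.29  1.62  0.22  0.9   0.05]
shift mm [-2.5 -1.9 -0.3] cmd [-0.008 -0.006 -0.001] turn deg 0.3 cmd 0.0007 other -0.4993 |d| 0.003
shift mm [ 59.4  -1.8 -33.1] cmd [ 0.198 -0.006 -0.11 ] turn deg 0.3 cmd 0.0007 other -0.4993 |d| 0.068
shift mm [ 79.7  -1.7 -43.8] cmd [ 0.266 -0.006 -0.146] turn deg 0.3 cmd 0.0007 other -0.4993 |d| 0.091
```

Request:
{"op": "move_arm", "data": {
  "commands": [0.05,-0.002,-0.03,0,0.1,-0.003,-0.055,0,0.15,-0.003,-0.082,0,0.198,-0.003,-0.11,0,0.198,-0.003,-0.11,0,0.198,-0.003,-0.11,0]
}}

```text
time_s: 12.2
ee_pos: [0.5817, -0.127, 0.1258]
tool_rot: [2.673, 1.569, 2.766]
contact_force: [0.6, -0.7, 0.7]
gripper_width: 0.004
```

```bash
python3 - <<'E'
from h import *
st(); T=toolT(); print(((T[:3,3]+.003*T[:3,0]-OB)@BR).round(4)); cmd(bw([.098,-.0702,.027]),185)
E
```

```text
t 12.2 tcp [ 0.5817 -0.127   0.1258] jaw 5.3 F [ 0.6 -0.7  0.7] w 0.4 q [ 0.33  0.69 -0.27  1.76  0.25  0.73  0.03]
[ 0.0986 -0.0703  0.0504]
shift mm [ 21.   -0.1 -10.4] cmd [ 0.07  -0.    -0.035] turn deg 0.3 cmd 0.0008 other -0.4992 |d| 0.023
```

Well placed. Descend, then push left ~14 mm slowly.

Request:
{"op": "move_arm", "data": {
  "commands": [0.025,0,-0.012,0,0.05,0,-0.025,0,0.065,0,-0.033,0,0.07,0,-0.035,0,0.07,0,-0.035,0]
}}

```text
time_s: 12.62
ee_pos: [0.5709, -0.1285, 0.1053]
tool_rot: [2.98, 1.57, 3.071]
contact_force: [-0.0, 0.5, 0.2]
gripper_width: 0.003
```

Request:
{"op": "move_arm", "data": {
  "commands": [0,-0.006,0,0,0,-0.012,0,0,0,-0.018,0,0,0,-0.024,0,0,0,-0.03,0,0,0,-0.036,0,0,0,-0.042,0,0,0,-0.048,0,0,0,-0.054,0,0,0,-0.06,0,0,0,-0.06,0,0]
}}

```text
time_s: 13.53
ee_pos: [0.5726, -0.1455, 0.1058]
tool_rot: [2.094, 1.569, 2.185]
contact_force: [-2.1, 4.1, 2.9]
gripper_width: 0.008
```

```bash
python3 - <<'E'
from h import *
st(); T=toolT(); print(((T[:3,3]+.003*T[:3,0]-OB)@BR).round(4)); snap('scene','s2'); snap('side','d2')
for n,f in(('scene','s2'),('side','d2')):
    q=(cloud(n,f).reshape(-1,3)-OB)@BR; c=(abs(q[:,2]-.045)<.003)&(q[:,1]>-.085)&(q[:,1]<-.0)&(q[:,0]>-.01)&(q[:,0]<.17)
    r=fitwedge(q[c][:,:2],[0]); print(c.sum(),r.x.round(4),r.cost)
E
```

```text
t 13.53 tcp [ 0.5726 -0.1455  0.1058] jaw 5.2 F [-2.1  4.1  2.9] w 0.8 q [ 0.36  0.71 -0.26  1.79  0.27  0.68  0.05]
[ 0.0986 -0.0527  0.0277]
775 [ 0.0699 -0.0262  0.0805] 581.9934921205338
182 [ 0.0705 -0.0284  0.0649] 1547.5004524747574
```

Request:
{"op": "move_arm", "data": {
  "commands": [0,-0.005,0,0,0,-0.01,0,0,0,-0.015,0,0,0,-0.02,0,0,0,-0.02,0,0]
}}

```text
time_s: 14.05
ee_pos: [0.574, -0.151, 0.1055]
tool_rot: [1.007, 1.569, 1.099]
contact_force: [0.0, 5.2, 0.3]
gripper_width: 0.007
```

```bash
python3 - <<'E'
from h import *
st(); T=toolT(); print(((T[:3,3]+.003*T[:3,0]-OB)@BR).round(4)); im,_=snap('scene','s3'); im2,_=snap('side','d3')
cv2.imwrite('pics/a4.png',np.hstack([cv2.resize(im[180:300,170:310],(400,343)),cv2.resize(im2[150:225,230:320],(400,343))]))
E
```

```text
t 14.05 tcp [ 0.574  -0.151   0.1055] jaw 5.3 F [0.  5.2 0.3] w 0.6 q [ 0.37  0.71 -0.26  1.78  0.27  0.68  0.06]
[ 0.0977 -0.047   0.0279]
```

View pics/a4.png

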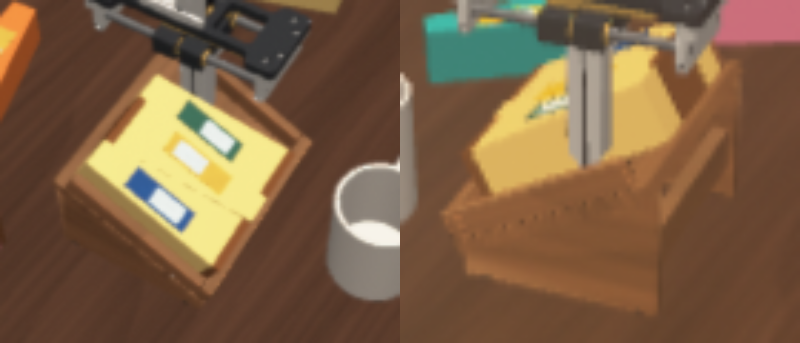

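Request:
{"op": "move_arm", "data": {
  "commands": [0,0.01,0,0,0,0.02,0,0,-0.1,0.02,0.03,0,-0.2,0.02,0,0,-0.3,0.02,-0.1,0,-0.42,0.02,-0.2,0,-0.48,0,-0.3,0,-0.48,-0.1,-0.35,0,-0.48,-0.1,-0.35,0,-0.48,-0.1,-0.35,0]
}}

```text
time_s: 14.98
ee_pos: [0.4707, -0.1949, 0.2504]
tool_rot: [-1.357, 1.568, -1.272]
contact_force: [-0.1, -0.3, -0.3]
gripper_width: 0.007
```

```bash
cat >> h.py <<'E'
def ortho(views,out):
    ims=[]
    for n,f in views:
        W=cloud(n,f).reshape(-1,3); C=cv2.imread(f'pics/{f}.png').reshape(-1,3); q=(W-OB)@BR
        m=(abs(q[:,1])<.1)&(q[:,0]>-.02)&(q[:,0]<.2)&(q[:,2]>-.01)&(q[:,2]<.07); q=q[m];C=C[m]; im=np.zeros((440,400,3),np.uint8)
        for i in np.argsort(q[:,2]): cv2.circle(im,(int((.1-q[i,1])*2000),int((.2-q[i,0])*2000)),2,C[i].tolist(),-1)
        for x in(0,.14): cv2.line(im,(0,int((.2-x)*2000)),(400,int((.2-x)*2000)),(0,255,0),1)
        for y in(.0815,0,-.0815): cv2.line(im,(int((.1-y)*2000),0),(int((.1-y)*2000),440),(0,255,0),1)
        ims.append(im)
    cv2.imwrite(f'pics/{out}.png',np.hstack(ims))
E
python3 - <<'E'
from h import *
st(); snap('wrist','w5'); snap('scene','s4'); bcheck('w5'); bcheck('s4','scene'); ortho([('wrist','w5'),('scene','s4')],'o1')
q=(cloud('wrist','w5').reshape(-1,3)-OB)@BR
E
```

```text
t 14.98 tcp [ 0.4707 -0.1949  0.2504] jaw 4.9 F [-0.1 -0.3 -0.3] w 0.7 q [ 0.57  0.41 -0.32  1.87  0.17  0.88  0.25]
surf 3742 0.0003511101293308313
R 1062 [-0.092  -0.0825] [0.0124 0.1393] slope -0.004226980984140846
L 54 [0.0715 0.0895] [0.1323 0.14  ] slope -1.2951589196095734
lip 344 [-0.0106  0.0091] slope -0.04090177139883863
tops 11340 [-0.0476  0.0789] [0.0019 0.1404] z 0.04547726913846828
surf 243 -0.0002995437681665369
R 155 [-0.0904 -0.0793] [0.0119 0.1354] slope 0.003761117662653741
L 260 [0.0806 0.0925] [0.0119 0.1367] slope 0.0005845181878596147
lip 210 [-0.0138  0.0092] slope -0.005689066567690557
tops 2464 [-0.0441  0.0817] [-0.0008  0.1363] z 0.04491204197308554
```

View pics/o1.png

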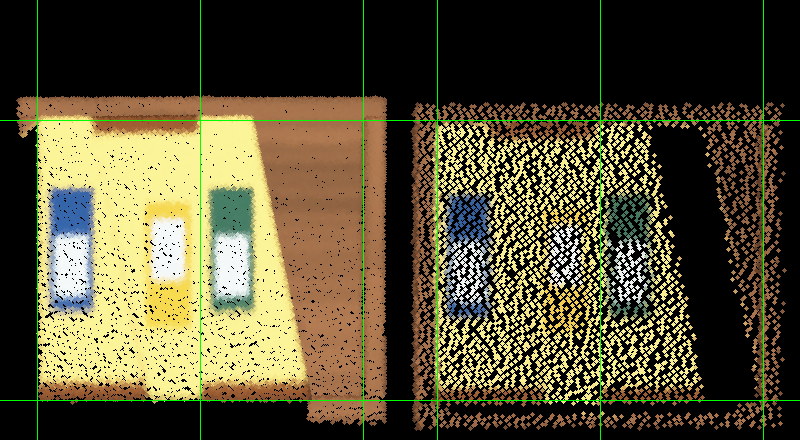

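```bash
python3 - <<'E'
from h import *
cmd([.54,.08,.235],107.4)
E
```

```text
shift mm [ 11.6 264.8  92.3] cmd [0.039 0.883 0.308] turn deg 77.8 cmd 0.216 other -0.284 |d| 0.281
```

Request:
{"op": "move_arm", "data": {
  "commands": [0,0.08,0.02,-0.02,0,0.16,0.05,-0.04,0,0.24,0.08,-0.06,0,0.32,0.11,-0.08,0,0.4,0.14,-0.1,0,0.48,0.17,-0.12,0,0.56,0.2,-0.14,0,0.64,0.22,-0.16,0,0.72,0.25,-0.18,0,0.8,0.28,-0.2,0.039,0.883,0.308,-0.22,0.039,0.883,0.308,-0.24,0.039,0.883,0.308,-0.26,0.039,0.883,0.308,-0.28,0.039,0.883,0.308,-0.284,0.039,0.883,0.308,-0.284],
  "claw": -1,
  "squeeze": 6
}}

```text
time_s: 16.42
ee_pos: [0.5396, 0.0818, 0.2371]
tool_rot: [0.492, 1.569, 2.37]
contact_force: [-0.4, 0.4, -0.4]
gripper_width: 0.996
```

```bash
python3 - <<'E'
from h import *
st(); snap('wrist','w6'); W=cloud('wrist','w6').reshape(-1,3)
m=(abs(W[:,2]-.045)<.006)&(np.hypot(W[:,0]-.51,W[:,1]-.078)<.085)
print(m.sum(),np.median(W[m,2]))
r=fitwedge(W[m][:,:2],[.1,.2,.3]); print(r.x,np.degrees(r.x[2]),r.cost); x=r.x
p,j=wedge(x[:2],np.degrees(x[2]),-.045); print(p,j); cmd([*p,.13],j); cmd([*p,.030],j)
E
```

```text
t 16.42 tcp [0.5396 0.0818 0.2371] jaw 107.6 F [-0.4  0.4 -0.4] w 93.6 q [ 0.32  0.58 -0.81  1.78  0.49  1.    1.2 ]
4982 0.045239488889997986
[0.50747207 0.07962214 0.19738918] 11.309566780428336 1.5849332259244395
[0.46422838 0.06638458] 106.95956678042835
shift mm [104.4  76.4   8. ] cmd [0.348 0.255 0.027] turn deg 0.5 cmd 0.0014 other -0.4986 |d| 0.13
shift mm [204.4  76.3   7.9] cmd [0.681 0.254 0.026] turn deg 0.5 cmd 0.0014 other -0.4986 |d| 0.218
```

Request:
{"op": "move_arm", "data": {
  "commands": [0.1,0.15,0.02,0.001,0.2,0.254,0.026,0.001,0.33,0.254,0.026,0.001,0.45,0.254,0.026,0.001,0.55,0.254,0.026,0.001,0.62,0.254,0.026,0.001,0.66,0.254,0.026,0.001,0.681,0.254,0.026,0.001,0.681,0.254,0.026,0.001,0.681,0.254,0.026,0.001]
}}

```text
time_s: 17.3
ee_pos: [0.4649, 0.0656, 0.0339]
tool_rot: [-1.481, 1.57, 0.388]
contact_force: [-0.2, -0.2, -0.7]
gripper_width: 0.997
```

Request:
{"op": "move_arm", "data": {
  "commands": [0,0,0,0,0,0,0,0,0,0,0,0,0,0,0,0,0,0,0,0,0,0,0,0,0,0,0,0,0,0,0,0],
  "claw": 1
}}

```text
time_s: 17.97
ee_pos: [0.4646, 0.0652, 0.0338]
tool_rot: [-0.673, 1.571, 1.197]
contact_force: [-1.0, 0.6, 2.0]
gripper_width: 0.536
```

```bash
python3 - <<'E'
from h import *
st(); L,h=.115,.030
T=toolT(); a=np.radians(11.3); dx=np.array([np.cos(a),np.sin(a),0])
for t in np.radians([4,8,12,16,20,24,28]):
    w=dx*(L-(L*np.cos(t)-h*np.sin(t)))+np.array([0,0,L*np.sin(t)+h*np.cos(t)-h]); print((T[:3,:3].T@w/.3).round(3))
E
```

```text
t 17.97 tcp [0.4646 0.0652 0.0338] jaw 107.1 F [-1.   0.6  2. ] w 50.4 q [ 0.13  0.77 -0.49  2.15  0.88  0.43  0.8 ]
[-0.026 -0.008 -0.001]
[-0.052 -0.018 -0.002]
[-0.078 -0.029 -0.003]
[-0.102 -0.042 -0.004]
[-0.125 -0.057 -0.006]
[-0.147 -0.073 -0.007]
[-0.168 -0.091 -0.009]
```

Request:
{"op": "move_arm", "data": {
  "commands": [-0.013,-0.004,0,0,-0.026,-0.008,-0.001,0,-0.039,-0.013,-0.001,0,-0.052,-0.018,-0.002,0,-0.065,-0.023,-0.002,0,-0.078,-0.029,-0.003,0,-0.09,-0.035,-0.003,0,-0.102,-0.042,-0.004,0,-0.114,-0.049,-0.005,0,-0.125,-0.057,-0.006,0,-0.136,-0.065,-0.006,0,-0.147,-0.073,-0.007,0,-0.158,-0.082,-0.008,0,-0.168,-0.091,-0.009,0,-0.168,-0.091,-0.009,0,-0.168,-0.091,-0.009,0]
}}

```text
time_s: 19.3
ee_pos: [0.4917, 0.0705, 0.0842]
tool_rot: [-1.541, 1.571, 0.328]
contact_force: [0.2, -0.5, -2.5]
gripper_width: 0.534
```

Request:
{"op": "move_arm", "data": {
  "commands": [0,0,0,0,0,0,0,0,-0.1,0,0,0,-0.2,0,0,0,-0.3,0,0,0,-0.4,0,0,0,-0.5,0,0,0,-0.6,0,0,0,-0.65,0,0,0,-0.65,0,0,0],
  "squeeze": 40
}}

```text
time_s: 20.13
ee_pos: [0.493, 0.0711, 0.282]
tool_rot: [-1.811, 1.565, 0.058]
contact_force: [0.1, 0.6, -3.0]
gripper_width: 0.521
```

```bash
python3 - <<'E'
from h import *
st(); im,_=snap('wrist','w7'); im2,_=snap('side','d7')
cv2.imwrite('pics/a5.png',np.hstack([cv2.resize(im,(400,300)),cv2.resize(im2,(400,300))]))
g=bw([.07+.052+.045,-.0815+.003+.02+.0045,.12]); print(g); cmd(g,100.65+.0)
E
```

```text
t 20.13 tcp [0.493  0.0711 0.282 ] jaw 107.1 F [ 0.1  0.6 -3. ] w 49.0 q [ 0.41  0.45 -0.88  1.85  0.41  1.02  1.23]
[ 0.55552465 -0.14564674  0.21635546]
shift mm [  59.3    1.4 -225. ] cmd [ 0.198  0.005 -0.75 ] turn deg 6.4 cmd 0.0178 other -0.4822 |d| 0.233
```

View pics/a5.png

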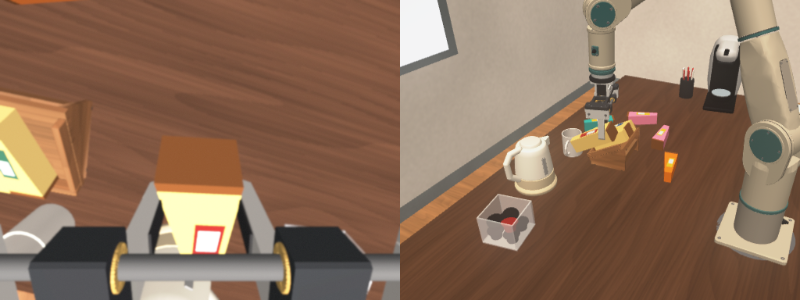

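Request:
{"op": "move_arm", "data": {
  "commands": [0,0,-0.1,0.003,0,0,-0.2,0.006,0,0,-0.3,0.01,0,0,-0.4,0.014,0,0,-0.5,0.018,0,0,-0.6,0.018,0,0,-0.7,0.018,0.06,0.005,-0.75,0.018,0.12,0.005,-0.75,0.018,0.16,0.005,-0.75,0.018,0.198,0.005,-0.75,0.018,0.198,0.005,-0.75,0.018,0.198,0.005,-0.75,0.018]
}}

```text
time_s: 21.32
ee_pos: [0.5557, -0.1439, 0.2189]
tool_rot: [0.941, 1.569, 2.699]
contact_force: [-0.1, 0.1, -3.4]
gripper_width: 0.52
```

```bash
cat >> h.py <<'E'
def held(f):
    W=cloud('wrist',f); T=np.load(f'pics/{f}.npz')['T']; im=cv2.imread(f'pics/{f}.png'); hsv=cv2.cvtColor(im,cv2.COLOR_BGR2HSV)
    q=(W-T[:3,3])@T[:3,:3]; m=(abs(q[...,2])<.035)&(q[...,1]<.09)&(q[...,1]>-.02)&(q[...,0]<.04)&(q[...,0]>-.06); P=W[m]; P=P[(((P-OB)@BR)[:,2]>.055)]; best=0; rng=np.random.default_rng(0)
    for _ in range(600):
        p=P[rng.choice(len(P),3,False)]; n=np.cross(p[1]-p[0],p[2]-p[0]); L=np.linalg.norm(n)
        if L<1e-6: continue
        n=BR.T@(n/L)
        if abs(n[0])<.9: continue
        k=abs((P-p[0])@BR@n)<.0015
        if k.sum()>best: best=k.sum(); K=k
    Q=(P[K]-OB)@BR; n=np.linalg.svd(Q-Q.mean(0))[2][2]; n*=np.sign(n[0])
    print(best,len(P),'end normal board',n.round(3),'face 1/99%',np.percentile(Q,[1,99],0).round(4),'grasp',((T[:3,3]+.003*T[:3,0]-OB)@BR).round(4))
E
python3 - <<'E'
from h import *
st(); snap('wrist','w8'); held('w8'); bcheck('w8')
E
```

```text
t 21.32 tcp [ 0.5557 -0.1439  0.2189] jaw 100.7 F [-0.1  0.1 -3.4] w 48.9 q [ 0.68  0.63 -0.76  1.73  0.51  0.99  1.48]
7294 16658 end normal board [ 1.     0.013 -0.026] face 1/99% [[ 0.1925 -0.0856  0.083 ]
 [ 0.1961 -0.0228  0.1627]] grasp [ 0.1665 -0.0558  0.1197]
surf 976 1.9029668251033024e-05
L 75 [0.0713 0.0898] [0.1299 0.14  ] slope -0.9464601730279583
tops 9089 [-0.012   0.0796] [0.0039 0.141 ] z 0.0451766632930877
```

```bash
python3 - <<'E'
from h import *
W=cloud('wrist','w8'); im=cv2.imread('pics/w8.png'); hsv=cv2.cvtColor(im,cv2.COLOR_BGR2HSV); q=(W-OB)@BR
b=(hsv[...,1]>120)&(abs(q[...,0]-.194)<.006)&(q[...,1]<0)&(q[...,1]>-.1)&(q[...,2]>.08)&(q[...,2]<.15)
Q=q[b]; n=np.linalg.svd(Q-Q.mean(0))[2][2]; n*=np.sign(n[0]); print(b.sum(),n.round(4),np.percentile(Q,[.5,50,99.5],0).round(4))
# top face yellow: slab
y=(hsv[...,0]>20)&(hsv[...,0]<32)&(hsv[...,1]>60)&(q[...,2]>.11)&(q[...,1]<-.01)&(q[...,1]>-.1)&(q[...,0]>.1)
Y=q[y]; n=np.linalg.svd(Y-Y.mean(0))[2][2]; print(y.sum(),(n*np.sign(n[2])).round(4),np.percentile(Y,[.5,50,99.5],0).round(4))
for lo in np.arange(.13,.19,.01):
    k=(Y[:,0]>lo)&(Y[:,0]<lo+.01); 
    if k.sum()>20: print(round(lo+.005,3),np.percentile(Y[k,1],[.5,99.5]).round(4),np.median(Y[k,2]).round(4))
E
```

```text
7376 [0.9999 0.0119 0.0049] [[ 0.1882 -0.0783  0.0825]
 [ 0.1938 -0.0514  0.1115]
 [ 0.1956 -0.0247  0.1288]]
5108 [-0.1786 -0.1252  0.9759] [[ 0.1102 -0.0801  0.126 ]
 [ 0.1671 -0.0515  0.1284]
 [ 0.2349 -0.0185  0.1964]]
0.135 [-0.0802 -0.038 ] 0.1296
0.145 [-0.0801 -0.0356] 0.1293
0.155 [-0.0797 -0.0339] 0.1286
0.165 [-0.08   -0.0309] 0.1283
0.175 [-0.0797 -0.0184] 0.128
0.185 [-0.0796 -0.0179] 0.1278
```

```bash
python3 - <<'E'
from h import *
T=toolT(); g=(T[:3,3]+.003*T[:3,0]-OB)@BR; print(g.round(4))
for d in([0,.0025,0],[0,.0025,-.04],[0,.0025,-.080],[0,.0025,-.083]): cmd(bw(g+d))
E
```

```text
[ 0.1663 -0.0556  0.1209]
shift mm [-0.   0.2 -2.5] cmd [-0.     0.001 -0.008] turn deg 0 cmd 0.0 other 0.0 |d| 0.003
shift mm [35.3 18.9 -0.6] cmd [ 0.118  0.063 -0.002] turn deg 0 cmd 0.0 other 0.0 |d| 0.04
shift mm [70.6 37.6  1.2] cmd [0.235 0.125 0.004] turn deg 0 cmd 0.0 other 0.0 |d| 0.08
shift mm [73.3 39.   1.4] cmd [0.244 0.13  0.005] turn deg 0 cmd 0.0 other 0.0 |d| 0.083
```

Request:
{"op": "move_arm", "data": {
  "commands": [0.04,0.021,-0.006,0,0.08,0.042,-0.004,0,0.12,0.063,-0.002,0,0.15,0.08,0,0,0.18,0.096,0.002,0,0.205,0.11,0.003,0,0.22,0.118,0.004,0,0.23,0.123,0.004,0,0.235,0.125,0.004,0,0.235,0.125,0.004,0,0.235,0.125,0.004,0]
}}

```text
time_s: 22.28
ee_pos: [0.5197, -0.1507, 0.1495]
tool_rot: [-1.752, 1.57, 0.004]
contact_force: [-0.3, -0.0, -2.9]
gripper_width: 0.524
```

```bash
python3 - <<'E'
from h import *
st(); T=toolT(); print(((T[:3,3]+.003*T[:3,0]-OB)@BR).round(4)); im,_=snap('wrist','w9'); im2,_=snap('side','d9'); im3,_=snap('scene','s9')
cv2.imwrite('pics/a6.png',np.hstack([cv2.resize(im,(400,300)),cv2.resize(im3[150:300,150:350],(400,300))]))
W=cloud('wrist','w9'); hsv=cv2.cvtColor(im,cv2.COLOR_BGR2HSV); q=(W-OB)@BR
y=(hsv[...,0]>20)&(hsv[...,0]<32)&(hsv[...,1]>60)&(q[...,2]>.035)&(q[...,2]<.07)&(q[...,1]<-.01)&(q[...,1]>-.1)&(q[...,0]>.14)
Y=q[y]
for lo in np.arange(.14,.19,.01):
    k=(Y[:,0]>lo)&(Y[:,0]<lo+.01); 
    if k.sum()>20: print(round(lo+.005,3),np.percentile(Y[k,1],[.5,99.5]).round(4),np.median(Y[k,2]).round(4))
E
```

```text
t 22.28 tcp [ 0.5197 -0.1507  0.1495] jaw 100.6 F [-0.3 -0.  -2.9] w 49.3 q [ 0.69  0.67 -0.71  1.89  0.59  0.8   1.41]
[ 0.1661 -0.0521  0.0413]
0.145 [-0.0763 -0.0303] 0.051
0.155 [-0.076  -0.0302] 0.0502
0.165 [-0.0762 -0.0273] 0.0499
0.175 [-0.0761 -0.0234] 0.0496
0.185 [-0.0758 -0.0244] 0.0493
```

View pics/a6.png

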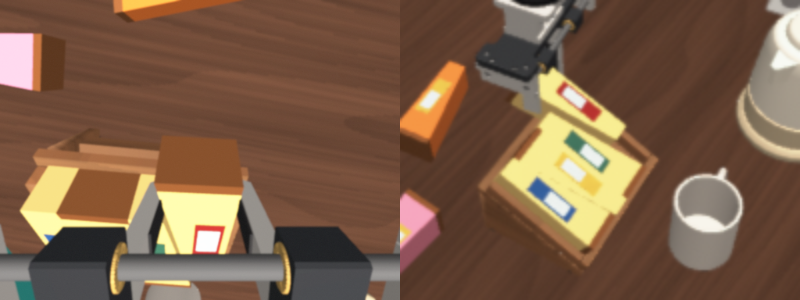

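Request:
{"op": "move_arm", "data": {
  "commands": [0.004,0.002,0,0,0.008,0.004,0,0,0.011,0.006,0,0,0.013,0.007,0,0,0.013,0.007,0,0,0.013,0.007,0,0],
  "squeeze": 15
}}

```text
time_s: 22.93
ee_pos: [0.5183, -0.1511, 0.1463]
tool_rot: [-1.864, 1.568, -0.108]
contact_force: [0.2, -0.7, 5.5]
gripper_width: 0.531
```

Request:
{"op": "move_arm", "data": {
  "commands": [0,0,0,0,0,0,0,0,0,0,0,0],
  "squeeze": 9
}}

```text
time_s: 23.18
ee_pos: [0.518, -0.1512, 0.146]
tool_rot: [-1.961, 1.569, -0.205]
contact_force: [0.9, -0.9, 5.7]
gripper_width: 0.529
```

Request:
{"op": "move_arm", "data": {
  "commands": [0,0,0,0,0,0,0,0,0,0,0,0,0,0,0,0],
  "squeeze": 5
}}

```text
time_s: 23.52
ee_pos: [0.5174, -0.1517, 0.1455]
tool_rot: [-2.601, 1.57, -0.845]
contact_force: [1.2, -2.3, 4.3]
gripper_width: 0.53
```

```bash
cat >> h.py <<'E'
def top4(f):
    snap('wrist',f); im=cv2.imread(f'pics/{f}.png'); W=cloud('wrist',f); hsv=cv2.cvtColor(im,cv2.COLOR_BGR2HSV); q=(W-OB)@BR
    y=(hsv[...,0]>20)&(hsv[...,0]<32)&(hsv[...,1]>60)&(q[...,2]>.035)&(q[...,2]<.07)&(q[...,1]<-.01)&(q[...,1]>-.1)&(q[...,0]>.14)
    Y=q[y]
    for lo in np.arange(.14,.2,.01):
        k=(Y[:,0]>lo)&(Y[:,0]<lo+.01)
        if k.sum()>20: print(round(lo+.005,3),np.percentile(Y[k,1],[.5,99.5]).round(4),np.median(Y[k,2]).round(4))
E
python3 - <<'E'
from h import *
st(); T=toolT(); print(((T[:3,3]+.003*T[:3,0]-OB)@BR).round(4)); top4('w10')
E
```

```text
t 23.52 tcp [ 0.5174 -0.1517  0.1455] jaw 100.6 F [ 1.2 -2.3  4.3] w 49.8 q [ 0.69  0.67 -0.7   1.9   0.6   0.79  1.41]
[ 0.1663 -0.0513  0.0367]
0.145 [-0.0751 -0.024 ] 0.0456
0.155 [-0.0751 -0.0292] 0.0453
0.165 [-0.0759 -0.026 ] 0.0452
0.175 [-0.0756 -0.0223] 0.045
0.185 [-0.0754 -0.0235] 0.0448
```

Request:
{"op": "move_arm", "data": {
  "commands": [-0.003,-0.002,0,0,-0.004,-0.002,0,0,-0.004,-0.002,0,0]
}}

```text
time_s: 23.82
ee_pos: [0.5173, -0.1508, 0.1461]
tool_rot: [0.675, 1.57, 2.431]
contact_force: [1.6, -0.9, -1.0]
gripper_width: 0.533
```

Request:
{"op": "move_arm", "data": {
  "commands": [0,0,0,0,0,0,0,0,0,0,0,0,0,0,0,0,0,0,0,0],
  "claw": -0.25
}}

```text
time_s: 24.23
ee_pos: [0.5174, -0.1508, 0.1464]
tool_rot: [0.976, 1.57, 2.732]
contact_force: [-0.0, 0.3, -0.0]
gripper_width: 0.622
```

Request:
{"op": "move_arm", "data": {
  "commands": [-0.05,0,0,0,-0.12,0,0,0,-0.2,0,0,0,-0.3,0.05,0,0,-0.35,0.1,0,0,-0.35,0.15,0,0,-0.35,0.15,0,0]
}}

```text
time_s: 24.82
ee_pos: [0.4711, -0.1602, 0.2522]
tool_rot: [2.444, 1.568, -2.084]
contact_force: [-0.1, -0.4, 0.0]
gripper_width: 0.625
```

```bash
python3 - <<'E'
from h import *
st(); snap('wrist','w11'); snap('scene','s11'); bcheck('w11')
for n,f in(('wrist','w11'),('scene','s11')):
    q=(cloud(n,f).reshape(-1,3)-OB)@BR; c=(q[:,0]>.145)&(q[:,0]<.21)&(q[:,1]<-.01)&(q[:,1]>-.09)&(abs(q[:,2]-.045)<.006); Q=q[c]
    print(n,c.sum(),np.percentile(Q,[1,50,99],0).round(4),np.polyfit(Q[:,0],Q[:,2],1))
ortho([('wrist','w11'),('scene','s11')],'o2')
E
```

```text
t 24.82 tcp [ 0.4711 -0.1602  0.2522] jaw 100.5 F [-0.1 -0.4  0. ] w 58.7 q [ 0.84  0.49 -0.83  1.89  0.44  0.96  1.57]
surf 12 0.003204548133219522
R 564 [-0.0918 -0.0823] [0.0117 0.1397] slope -0.0021023243373848354
L 72 [0.0709 0.0897] [0.1231 0.14  ] slope -0.6574771799287277
lip 47 [-0.0096  0.0086] slope 0.015618677126331849
tops 6135 [-0.0743  0.0786] [0.0267 0.1582] z 0.04510556034456139
wrist 966 [[ 0.1453 -0.074   0.0392]
 [ 0.1589 -0.0485  0.0447]
 [ 0.1639 -0.022   0.0458]] [-0.16437958  0.06979195]
scene 116 [[ 0.1452 -0.0726  0.0393]
 [ 0.1526 -0.0444  0.0448]
 [ 0.16   -0.0192  0.0478]] [0.03625984 0.03901177]
```

```bash
python3 - <<'E'
from h import *
T=np.load('pics/w11.npz')['T']
im=cv2.imread('pics/w11.png'); q=((cloud('wrist','w11')-OB)@BR)
hsv=cv2.cvtColor(im,cv2.COLOR_BGR2HSV)
red=((hsv[...,0]<8)|(hsv[...,0]>172))&(hsv[...,1]>150)&(hsv[...,2]>90)&(abs(q[...,2]-.045)<.01); print('red',red.sum(),np.percentile(q[red],[2,50,98],0).round(4))
Q=q.reshape(-1,3); C=im.reshape(-1,3); H=hsv.reshape(-1,3)
for lo in np.arange(.09,.2,.008):
    k=(Q[:,0]>lo)&(Q[:,0]<lo+.008)&(Q[:,1]<-.005)&(Q[:,1]>-.09)&(Q[:,2]>-.03)&(Q[:,2]<.07)
    kk=k&(Q[:,2]>.038)
    print(round(lo+.004,3),k.sum(),kk.sum(),np.percentile(Q[kk,1],[1,99]).round(4) if kk.sum()>5 else '',np.percentile(Q[k,2],[2,50,98]).round(4) if k.sum()>5 else '', np.median(C[kk],0) if kk.sum()>5 else '')
q=((cloud('scene','s11')-OB)@BR).reshape(-1,3); c=(abs(q[:,2]-.045)<.003)&(q[:,0]>-.01)&(q[:,0]<.22)&(q[:,1]>-.085)&(q[:,1]<.085)
for lo in np.arange(0,.2,.01):
    k=c&(q[:,0]>lo)&(q[:,0]<lo+.01); print(round(lo+.005,3),k.sum(),q[k,1].min().round(4) if k.sum() else '', np.median(q[k&(q[:,1]<-.05),2]).round(4))
E
```

```text
red 167 [[ 0.0608 -0.0685  0.0449]
 [ 0.0716 -0.0588  0.0454]
 [ 0.1171 -0.05    0.046 ]]
0.094 305 265 [-0.0747 -0.0058] [0.018  0.0452 0.0461] [173. 251. 253.]
0.102 313 278 [-0.0747 -0.0059] [0.0179 0.0452 0.0462] [172. 250. 253.]
0.11 346 294 [-0.0744 -0.0059] [0.0089 0.0451 0.0463] [174. 252. 255.]
0.118 369 317 [-0.0746 -0.0054] [0.0037 0.0451 0.046 ] [174. 253. 255.]
0.126 379 315 [-0.0743 -0.0055] [0.0003 0.0448 0.0458] [175. 253. 255.]
0.134 415 338 [-0.0741 -0.0058] [-0.0005  0.0449  0.0458] [174. 253. 255.]
0.142 1165 412 [-0.0743 -0.0057] [-0.0242  0.0254  0.0456] [174. 253. 255.]
0.15 584 268 [-0.0742 -0.0242] [-0.0155  0.0003  0.0457] [173. 252. 255.]
0.158 483 329 [-0.0739 -0.0223] [0.0011 0.0447 0.0457] [ 61. 110. 185.]
0.166 2055 390 [-0.0739 -0.0215] [0.0011 0.0246 0.0446] [ 47.  85. 142.]
0.174 0 0   
0.182 0 0   
0.19 0 0   
0.198 0 0   
0.005 190 -0.0524 0.0432
0.015 186 -0.0504 0.0457
0.025 218 -0.0736 0.0447
0.035 224 -0.0762 0.044
0.045 218 -0.0732 0.0443
0.055 218 -0.0744 0.0443
0.065 217 -0.074 0.0454
0.075 218 -0.0739 0.0455
0.085 226 -0.0747 0.0445
0.095 222 -0.0732 0.045
0.105 221 -0.0732 0.0449
0.115 217 -0.0711 0.0451
0.125 218 -0.0746 0.0444
0.135 193 -0.0731 0.0447
0.145 67 -0.0741 0.0448
0.155 73 -0.0718 0.0448
0.165 1 -0.052 0.0465
0.175 0  nan
0.185 0  nan
0.195 0  nan
  return _methods._mean(a, axis=axis, dtype=dtype,
  ret = ret.dtype.type(ret / rcount)
```

```bash
python3 - <<'E'
from h import *
cmd(bw([.195,-.05,.10]),95);cmd(bw([.195,-.05,.026]),95)
T=toolT(); Rn=R.from_euler('z',np.radians(-5.5)).as_matrix()@T[:3,:3]; print('down 10mm',(Rn.T@-BR[:,0]*10/300).round(4))
E
```

```text
shift mm [ 36.6 -49.   -2. ] cmd [ 0.122 -0.163 -0.007] turn deg 5.6 cmd 0.0155 other -0.4845 |d| 0.061
shift mm [102.  -14.5   1.4] cmd [ 0.34  -0.048  0.005] turn deg 5.6 cmd 0.0155 other -0.4845 |d| 0.103
down 10mm [ 0.0156 -0.0294 -0.    ]
```

Request:
{"op": "move_arm", "data": {
  "commands": [0,-0.048,0.005,0.0155,0,-0.048,0.005,0.0155,0,-0.048,0.005,0.0155,0.05,-0.048,0.005,0.0155,0.12,-0.048,0.005,0.0155,0.19,-0.048,0.005,0.0155,0.25,-0.048,0.005,0.0155,0.3,-0.048,0.005,0.0155,0.33,-0.048,0.005,0.0155,0.34,-0.048,0.005,0.0155,0.34,-0.048,0.005,0.0155,0.34,-0.048,0.005,0.0155],
  "claw": 1,
  "squeeze": 20
}}

```text
time_s: 25.92
ee_pos: [0.4877, -0.1551, 0.1499]
tool_rot: [-1.611, 1.57, 0.048]
contact_force: [0.8, -0.2, 0.4]
gripper_width: 0.002
```

```bash
cat >> h.py <<'E'
def gb():
    st(); T=toolT(); s=readout.sense(); print('grasp board',((T[:3,3]+.003*T[:3,0]-OB)@BR).round(4),'F board',(BR.T@s['contact_force']).round(1))
E
python3 - <<'E'
from h import *
gb()
E
```

```text
t 25.92 tcp [ 0.4877 -0.1551  0.1499] jaw 95.1 F [ 0.8 -0.2  0.4] w 0.2 q [ 0.71  0.63 -0.69  1.97  0.58  0.75  1.34]
grasp board [ 0.1948 -0.0505  0.0266] F board [-0.5  0.3  0.8]
```

Push down the slope 25 mm (contact expected after ~10 mm), 1.7 mm per row.

Request:
{"op": "move_arm", "data": {
  "commands": [0.004,-0.0075,0,0,0.008,-0.015,0,0,0.012,-0.022,0,0,0.015,-0.028,0,0,0.018,-0.033,0,0,0.02,-0.038,0,0,0.023,-0.043,0,0,0.025,-0.048,0,0,0.028,-0.053,0,0,0.031,-0.058,0,0,0.033,-0.063,0,0,0.036,-0.068,0,0,0.038,-0.072,0,0,0.038,-0.072,0,0]
}}

```text
time_s: 27.08
ee_pos: [0.5091, -0.1533, 0.138]
tool_rot: [-1.418, 1.57, 0.24]
contact_force: [-0.2, -0.2, -0.5]
gripper_width: 0.006
```

```bash
cat >> h.py <<'E'
def edges(f):
    q=((cloud('scene',f)-OB)@BR); im=cv2.imread(f'pics/{f}.png'); hsv=cv2.cvtColor(im,cv2.COLOR_BGR2HSV)
    red=((hsv[...,0]<8)|(hsv[...,0]>172))&(hsv[...,1]>110)&(abs(q[...,2]-.045)<.006)&(abs(q[...,1])<.1); 
    grn=(hsv[...,0]>65)&(hsv[...,0]<90)&(hsv[...,1]>70)&(abs(q[...,2]-.045)<.006)&(abs(q[...,1])<.1)
    for n,k in(('red',red),('grn',grn)): print(n,k.sum(),np.percentile(q[k],[5,50,95],0).round(4).tolist() if k.sum() else '')
    Q=q.reshape(-1,3); c=(abs(Q[:,2]-.045)<.004)&(Q[:,0]>-.01)&(Q[:,0]<.2)
    for nm,(a,b) in dict(c=(.045,.08),d=(.01,.03),g=(-.02,-.004),r=(-.076,-.058)).items():
        k=c&(Q[:,1]>a)&(Q[:,1]<b); print(nm,'x range',np.percentile(Q[k,0],[.5,99.5]).round(4),'z',np.polyfit(Q[k,0],Q[k,2],1).round(4))
    k=c&(Q[:,1]<-.03)
    for lo in(.02,.06,.1): kk=k&(Q[:,0]>lo)&(Q[:,0]<lo+.03); print('square y at',lo,np.percentile(Q[kk,1],2).round(4))
E
python3 - <<'E'
from h import *
gb(); snap('scene','s12'); edges('s12')
E
```

```text
t 27.08 tcp [ 0.5091 -0.1533  0.138 ] jaw 95.0 F [-0.2 -0.2 -0.5] w 0.6 q [ 0.68  0.67 -0.67  1.92  0.59  0.76  1.32]
grasp board [ 0.1702 -0.0504  0.0261] F board [-0.1  0.2 -0.5]
red 67 [[0.05, -0.0673, 0.0434], [0.0619, -0.0587, 0.0454], [0.1049, -0.0503, 0.0478]]
grn 53 [[0.0455, -0.0217, 0.0431], [0.0895, -0.0144, 0.0455], [0.0994, -0.0066, 0.0474]]
c x range [-0.0016  0.1372] z [0.0006 0.0449]
d x range [-0.0007  0.1378] z [-0.0008  0.0451]
g x range [-0.0012  0.1373] z [0.0025 0.0448]
r x range [0.012  0.1676] z [-0.0038  0.0452]
square y at 0.02 -0.0758
square y at 0.06 -0.0746
square y at 0.1 -1.1724
```

Request:
{"op": "move_arm", "data": {
  "commands": [0.0025,-0.005,0,0,0.005,-0.01,0,0,0.0075,-0.015,0,0,0.01,-0.019,0,0,0.0125,-0.023,0,0,0.0145,-0.027,0,0,0.0165,-0.031,0,0,0.0165,-0.031,0,0]
}}

```text
time_s: 27.8
ee_pos: [0.5184, -0.1525, 0.133]
tool_rot: [-1.403, 1.57, 0.256]
contact_force: [0.7, -0.4, 0.2]
gripper_width: 0.003
```

```bash
python3 - <<'E'
from h import *
gb(); snap('scene','s13'); edges('s13')
E
```

```text
t 27.8 tcp [ 0.5184 -0.1525  0.133 ] jaw 95.0 F [ 0.7 -0.4  0.2] w 0.3 q [ 0.66  0.68 -0.66  1.9   0.6   0.76  1.32]
grasp board [ 0.1597 -0.0504  0.0261] F board [-0.5  0.4  0.4]
red 70 [[0.0393, -0.0704, 0.0423], [0.0522, -0.0619, 0.045], [0.0951, -0.0531, 0.0473]]
grn 56 [[0.0454, -0.0218, 0.0429], [0.0891, -0.014, 0.0451], [0.0995, -0.0064, 0.0471]]
c x range [-0.0012  0.1372] z [-0.0001  0.045 ]
d x range [-0.0007  0.1375] z [0.0008 0.045 ]
g x range [-0.0012  0.1367] z [0.0029 0.0447]
r x range [0.0016 0.1477] z [-0.0043  0.0452]
square y at 0.02 -0.078
square y at 0.06 -0.0783
square y at 0.1 -1.1696
```

Request:
{"op": "move_arm", "data": {
  "commands": [0.0015,-0.003,0,0,0.003,-0.006,0,0,0.0045,-0.0085,0,0,0.0055,-0.01,0,0,0.0055,-0.01,0,0]
}}

```text
time_s: 28.27
ee_pos: [0.5211, -0.1521, 0.1314]
tool_rot: [-0.453, 1.571, 1.205]
contact_force: [-0.2, 0.2, -0.0]
gripper_width: 0.006
```

```bash
python3 - <<'E'
from h import *
gb(); snap('scene','s14'); edges('s14')
E
```

```text
t 28.27 tcp [ 0.5211 -0.1521  0.1314] jaw 95.0 F [-0.2  0.2 -0. ] w 0.6 q [ 0.66  0.69 -0.66  1.9   0.6   0.76  1.31]
grasp board [ 0.1565 -0.0505  0.026 ] F board [ 0.2 -0.2 -0.1]
red 64 [[0.0366, -0.071, 0.0426], [0.0482, -0.0628, 0.0448], [0.0924, -0.0539, 0.0475]]
grn 56 [[0.0456, -0.0213, 0.0429], [0.0893, -0.0141, 0.0456], [0.0994, -0.0059, 0.0481]]
c x range [-0.0016  0.1372] z [-0.0016  0.0451]
d x range [-0.0008  0.1374] z [-0.0033  0.0452]
g x range [-0.001   0.1374] z [-0.0004  0.045 ]
r x range [-0.0012  0.1448] z [-0.0013  0.045 ]
square y at 0.02 -0.0784
square y at 0.06 -0.0782
square y at 0.1 -1.1711
```

Request:
{"op": "move_arm", "data": {
  "commands": [0.001,-0.0025,0,0,0.0025,-0.005,0,0,0.0025,-0.005,0,0]
}}

```text
time_s: 28.57
ee_pos: [0.5217, -0.1521, 0.1309]
tool_rot: [1.717, 1.569, -2.908]
contact_force: [-4.1, 0.3, 4.9]
gripper_width: 0.008
```

```bash
python3 - <<'E'
from h import *
gb(); snap('wrist','w15')
q=((cloud('wrist','w15')-OB)@BR).reshape(-1,3)
for nm,(a,b) in dict(c=(.065,.078),d=(.005,.025),g=(-.018,-.004),r=(-.036,-.028),r2=(-.074,-.064)).items():
    k=(q[:,1]>a)&(q[:,1]<b)&(abs(q[:,2]-.04)<.007)&(q[:,0]>.1)&(q[:,0]<.16); print(nm,k.sum(),np.percentile(q[k,0],[95,99,100]).round(4) if k.sum() else '')
E
```

```text
t 28.57 tcp [ 0.5217 -0.1521  0.1309] jaw 95.0 F [-4.1  0.3  4.9] w 0.8 q [ 0.66  0.69 -0.66  1.9   0.6   0.77  1.31]
grasp board [ 0.1557 -0.0505  0.0258] F board [ 5.8 -0.7  2.4]
c 910 [0.1413 0.1418 0.1421]
d 1375 [0.1416 0.1419 0.1424]
g 132 [0.1414 0.1417 0.1419]
r 39 [0.1412 0.1414 0.1415]
r2 63 [0.1413 0.1419 0.1419]
```

Request:
{"op": "move_arm", "data": {
  "commands": [0.0015,-0.003,0,0,0.0025,-0.005,0,0,0.0025,-0.005,0,0]
}}

```text
time_s: 28.87
ee_pos: [0.522, -0.1521, 0.1306]
tool_rot: [1.796, 1.566, -2.829]
contact_force: [-6.5, 0.5, 11.7]
gripper_width: 0.008
```

```bash
python3 - <<'E'
from h import *
gb()
E
```

```text
t 28.87 tcp [ 0.522  -0.1521  0.1306] jaw 95.0 F [-6.5  0.5 11.7] w 0.8 q [ 0.65  0.69 -0.66  1.89  0.6   0.77  1.31]
grasp board [ 0.1553 -0.0505  0.0257] F board [11.1 -1.   7.3]
```

Request:
{"op": "move_arm", "data": {
  "commands": [0.001,-0.002,0,0,0.002,-0.004,0,0,0.002,-0.004,0,0]
}}

```text
time_s: 29.12
ee_pos: [0.5222, -0.1521, 0.1304]
tool_rot: [1.821, 1.564, -2.804]
contact_force: [-10.4, -0.6, 17.8]
gripper_width: 0.007
```

Request:
{"op": "move_arm", "data": {
  "commands": [-0.006,0.012,0,0,-0.016,0.03,0,0,-0.016,0.03,-0.03,0,-0.016,0.03,-0.08,0,-0.016,0.03,-0.125,0,-0.016,0.03,-0.125,0,-0.01,0.02,-0.125,0,-0.007,0.013,-0.125,0,-0.004,0.007,-0.125,0,-0.004,0.007,-0.125,0]
}}

```text
time_s: 29.95
ee_pos: [0.525, -0.1891, 0.1308]
tool_rot: [1.803, 1.567, -2.821]
contact_force: [-3.9, -1.8, 7.9]
gripper_width: 0.007
```

```bash
python3 - <<'E'
from h import *
gb()
E
```

```text
t 29.95 tcp [ 0.525  -0.1891  0.1308] jaw 95.1 F [-3.9 -1.8  7.9] w 0.6 q [ 0.71  0.71 -0.67  1.85  0.6   0.79  1.38]
grasp board [ 0.1556 -0.0133  0.0257] F board [7.3 1.5 5.1]
```

Request:
{"op": "move_arm", "data": {
  "commands": [0.001,-0.002,0,0,0.002,-0.004,0,0,0.002,-0.004,0,0]
}}

```text
time_s: 30.2
ee_pos: [0.5253, -0.1891, 0.1306]
tool_rot: [1.844, 1.565, -2.78]
contact_force: [-7.8, -0.9, 12.7]
gripper_width: 0.007
```

Request:
{"op": "move_arm", "data": {
  "commands": [-0.006,0.012,0,0,-0.016,0.03,0,0,-0.06,0.06,0,0,-0.15,0.1,0,0,-0.27,0.12,0,0,-0.37,0.12,0,0,-0.4,0.12,0,0,-0.4,0.12,0,0,-0.4,0.12,0,0]
}}

```text
time_s: 30.95
ee_pos: [0.4916, -0.1923, 0.2496]
tool_rot: [-2.553, 1.57, -0.894]
contact_force: [0.6, 0.2, -0.8]
gripper_width: 0.006
```

```bash
python3 - <<'E'
from h import *
gb(); snap('scene','s16'); edges('s16'); snap('wrist','w16'); snap('side','d16')
q=((cloud('wrist','w16')-OB)@BR).reshape(-1,3)
for nm,(a,b) in dict(c=(.065,.078),d=(.005,.025),g=(-.018,-.004),r=(-.06,-.03),r2=(-.074,-.064)).items():
    k=(q[:,1]>a)&(q[:,1]<b)&(abs(q[:,2]-.04)<.008)&(q[:,0]>.05)&(q[:,0]<.16); t=k&(abs(q[:,2]-.045)<.003); print(nm,k.sum(),np.percentile(q[k,0],[95,99]).round(4),'top z',np.median(q[t,2]).round(4),np.polyfit(q[t,0],q[t,2],1)[0].round(4))
bcheck('w16')
for f in('s','d'):
    n={'s':'scene','d':'side'}[f]; A=cloud(n,f+'0'); B=cloud(n,f+'16')
    for nm,(x,y,r,zl) in dict(kettle=(.76,.1,.13,.06),pod=(.68,.35,.1,.05),mug=(.76,-.1,.07,.05)).items():
        for W in(A,B):
            m=(abs(W[...,0]-x)<r)&(abs(W[...,1]-y)<r)&(W[...,2]>zl); print(nm,f,m.sum(),np.nanmean(W[m],0).round(4))
E
```

```text
t 30.95 tcp [ 0.4916 -0.1923  0.2496] jaw 95.0 F [ 0.6  0.2 -0.8] w 0.6 q [ 0.85  0.53 -0.79  1.82  0.44  0.99  1.53]
grasp board [ 0.241  -0.0131  0.1149] F board [-1.  -0.1 -0.4]
red 64 [[0.0364, -0.0709, 0.0429], [0.0475, -0.0627, 0.0453], [0.0923, -0.0544, 0.0473]]
grn 54 [[0.0453, -0.0216, 0.0416], [0.0891, -0.0147, 0.0451], [0.0991, -0.0068, 0.0475]]
c x range [-0.0016  0.1372] z [0.0007 0.045 ]
d x range [-0.0014  0.1374] z [-0.0038  0.0452]
g x range [-0.0014  0.1375] z [0.0016 0.0449]
r x range [-0.0013  0.1373] z [-0.0028  0.0451]
square y at 0.02 -0.0778
square y at 0.06 -0.0779
square y at 0.1 -1.1666
c 586 [0.1412 0.1416] top z 0.0452 -0.0193
d 499 [0.1415 0.1419] top z 0.045 -0.0175
g 2 [0.0528 0.0529] top z 0.0458 0.5055
r 926 [0.1409 0.1413] top z 0.0449 -0.0113
r2 450 [0.141  0.1415] top z 0.045 -0.0166
surf 93 0.0025512198286289775
R 234 [-0.0917 -0.0752] [0.0471 0.14  ] slope 0.06991337106526742
L 82 [0.0707 0.0898] [0.1198 0.1398] slope -0.4511500067434735
tops 3765 [-0.0789  0.0795] [0.0762 0.1413] z 0.04502316426088723
kettle s 2771 [0.7778 0.0738 0.1409]
kettle s 2770 [0.7778 0.0739 0.1408]
pod s 1358 [0.6817 0.3524 0.0752]
pod s 1368 [0.6816 0.352  0.0751]
mug s 457 [ 0.7606 -0.1276  0.0746]
mug s 457 [ 0.7605 -0.1273  0.0744]
kettle d 2825 [0.7463 0.1392 0.1325]
kettle d 2828 [0.7463 0.1391 0.1327]
pod d 2784 [0.6787 0.3583 0.0768]
pod d 2770 [0.6788 0.3585 0.0769]
mug d 400 [ 0.7523 -0.1249  0.0737]
mug d 395 [ 0.7524 -0.125   0.074 ]
```

```bash
python3 -c "
from station import workorder; print(workorder.close_job())"
```

```text
the job is handed in; nothing more can be done
None
```

Both cheeses are packed and the job is handed in at about 31 s. Green is third with its rind end down, and red is fourth with its thin end down along the right rail.

- **How they went in:** I tilted each one to the slope in light-gripped jaws and laid it down. I then pushed it home with closed fingers until it stopped against the lip, at about 20 N for red and 15 N for green.
- **Position:** The lower ends of all four cheeses lie within about 0.3 mm of each other at the lip. The upper ends also line up: red matches blue and yellow within about 0.6 mm in the last wrist image. Green was hidden there, but it lined up in the last scene image and in the wrist image before the final pushes.
- **Flatness and width:** All tops measure 45 mm off the board, so they lie flat. They span the board with about 3 mm to spare, all at the right rail.
- **Bystanders:** The kettle, pod box and mug measure unmoved to within 0.5 mm, and the arm is clear of everything.
- **What did not go as planned:** Red slid about 25 to 30 mm down the slope when I released it. It stayed flat and straight, and I pushed it the remaining 27 mm home slowly.
- **Not checked by eye:** I reached the picture limit before red's release, so every check after that is from depth measurements only.

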